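# Tip the hex bars into the sander tray under its low guard

### The arm

A 6-joint arm with a two-finger parallel gripper is mounted at the origin on the work surface. World frame = base frame: x ahead of the robot, y to its left, z up, the work surface at z = 0. Lengths are in m, angles in degrees, forces in N, time in s.
With the tool pointing down it reaches from about 0.35 to 0.875 m from the base axis. Payload 4.2 kg.
Tool frame: the origin (TCP) lies on the centre line of the jaws, within the pads' length; the fingertips stand 19 mm ahead of it and the grasp point (between the pads) is the TCP; x points along the fingers, y is the direction in which the jaws open and shut, and the axes are right-handed (so a half turn about x gives the same grasp; the last joint's range is limited). The gripper opens to 87 mm and grips with 3 to 60 N. Pads are 19 mm wide; open, the fingers measure 117 mm over their backs; the gripper's body (75 mm by 190 mm) begins 51 mm behind the grasp point.
Start: joints at [80.65, 22.042, 0.453, 0, -68.411, -14.817], TCP at [0.256, 0.57, 0.242] pointing down, gripper open.
Joint ranges: [-179.83, 179.83], [-69.29, 118.12], [-61.27, 80.66], [-181.25, 117.63], [-171.15, -9.14], [-177.46, 177.46]. Speed limits (degrees/s): [159.86, 159.86, 180, 180, 180, 180].

### API

Orientations are given as a 3x3 rotation matrix whose columns are the frame's x, y, z axes.
In Python, from station import r, viewer, job, spotter gives the robot as it stands.
- The arm moves only by the tool play_rows, never from a script. Its argument "commands" is a list of rows, each an object of numbers: "fingers": the gripper command: -1 is fully open, 1 is shut, values between are in proportion; "tx", "ty", "tz": the shift along the tool's x, y, z normalised to -1 to 1, where 1 is 750 mm; "ax", "ay", "az": the turn, a rotation vector about the tool's x, y, z normalised to -1 to 1, where 1 is pi rad. In form: [{"fingers": .., "tx": .., "ty": .., "tz": .., "ax": .., "ay": .., "az": ..}, ...]. A call has 1 to 5 rows; each row is the pose to reach, as a shift and turn from the pose commanded when the call began, along the tool's axes at that moment, turning the shorter way round; what a row does not reach only later rows make up. A row lasts 1/12 s, in which the tool goes at most 41.7 mm and 7.16 degrees, less where a joint would pass 70% of its speed; a pose out of reach is approached as far as the arm can. A call with a number of a shift or a turn outside -1 to 1 is refused whole. A call with a gripper value outside its range is refused whole. The fingers move at their own pace and stop on an object; the grip force is fixed at half the most. Time passes only in rows, so rows that repeat a pose let the fingers close. It gives the time, the measured TCP pose, the force and the opening at its end, in the units of the state.
- r.sense(): the state, without advancing time (a new reading comes with each control period).
- viewer.capture(name): name is "scene" or "side" or "wrist"; returns a dict with "image" (480x640x3 uint8, red, green, blue), "fx", "fy", "cx", "cy" (pixels), "dist" ([k1, k2, p1, p2, k3] as OpenCV has them; the pictures are not rectified), "R" (3x3) and "t" (3): a world point X has camera coordinates R X + t; the wrist camera has in their place "mount" (4x4, takes a point from camera to tool coordinates, whose origin is the TCP and whose axes are the tool frame's). Camera axes: x right, y down, z forward; pixel columns grow to the right and rows downward; lengths in m; the calibration is good to about 2 mm. A picture is of the moment at which its call begins: read the wrist's pose just before it. There is no depth.
- job.finish_job(): hands the job in, once; it reports no verdict.
Trained networks look in a picture, given as the dict that the camera call returned (one of the last four; its "shot" number tells which), for a name from the list of things; names that differ only in an ending like _2 or _b are one class to them, and where a whole thing is asked for, a point or a joint stands for the part that bears it (a point fixed in the world has none). Each returns a list of dicts, best first, with "score" (0 to 1); they miss things now and then, are a little off and sometimes report something else, mostly with a low value. They report only what shows in the picture. A call takes as long as a camera call. They do not tell look-alikes from the thing itself.
- spotter.find_in(name, picture): "uv" ([column, row] in pixels, amid what is visible of it).
- spotter.silhouettes(name, picture): "region" (480x640 bool, what is visible of it) and "uv" ([column, row] in pixels, amid what is visible of it).
The state is a dict: "time_s": time; "joints": joint angles; "joint_velocities": joint speeds; "effort": joint torques, N m; "tcp_pos": TCP position; "ee_rot": TCP orientation; "wrist_force": force on the tool from outside, world axes, zero at the start; "moment": the same for the moment, N m; "gripper_width": opening from 0.0 (shut) to 1.0 (fully open).
Only numpy, scipy, OpenCV 4.12 (cv2) and the standard library are available. Lean on these libraries where they do the work, as an engineer would, in place of code of your own. Each camera call takes 0.05 s, during which the arm holds its last target. There are 200 camera calls.

### The job

Load the sander: empty the three wooden hex bars from the tall orange tub into the blue tray under the low clear guard, by tipping the tub with its mouth under the guard's yellow edge, never touching the bars with the gripper. Do not bump the guard, leave the drill, wax jar and tape measure where they stand, and finally set the empty tub down on the open bench, standing or lying, touching neither the tray nor the guard.

Things in the scene. Friction and masses are not known exactly. Their poses are not given: they have to be found in the camera images.
- tub: Orange open-topped square plastic tub, 62 x 62 mm outside, 180 mm tall, walls and floor 4 mm, 0.13 to 0.19 kg. Starts standing on the left or right of the bench at any yaw. Origin: centre of its underside; z runs from floor to mouth, x and y normal to its sides. Laid on a flat side it stays so, and the bars stay in while it is level; it can then be gripped afresh from above near its floor end.
- tub_mouth (a point): Centre of the tub's open mouth, 180 mm from its underside; axes as the tub.
- tub_center (a point): Middle of the tub, 90 mm from its underside; axes as the tub.
- bar0_mid (a point): Middle of hex bar 0: pale wood, 22 mm across flats, 75 mm long, 24 g; z is its long axis. All three start standing loose on the tub's floor. They slide out over the plastic once the mouth points some 30 to 40 degrees below level.
- bar1_mid (a point): Middle of hex bar 1: pale wood, 22 mm across flats, 75 mm long, 24 g; z is its long axis. All three start standing loose on the tub's floor. They slide out over the plastic once the mouth points some 30 to 40 degrees below level.
- bar2_mid (a point): Middle of hex bar 2: pale wood, 22 mm across flats, 75 mm long, 24 g; z is its long axis. All three start standing loose on the tub's floor. They slide out over the plastic once the mouth points some 30 to 40 degrees below level.
- guard: Fixed clear panel on posts. Origin on the bench under its centre; x points away from the robot. 180 mm along x, 300 along y, underside 160 mm above the bench, top 174; front edge (x = -90) is a yellow strip. Posts 16 mm thick on 32 mm feet at x = +-75, y = +-138. Behind (x = 110 to 250) a green sander bed 97 mm high. Yaw within 0.25 rad.
- tray: Fixed blue open tray under the guard, 170 mm along x, 200 mm along y, 30 mm high, walls and floor 4 mm. Origin: centre of its underside, 5 mm nearer the front than the guard's; axes as the guard. Its front wall is flush under the guard's yellow edge.
- drill: Bystander: green and black cordless drill standing on its battery (110 x 70 mm), 180 mm high, chuck reaching 100 mm to its -x and body 70 mm to its +x. Origin: centre of its underside.
- wax: Bystander: closed jar with red lid, 72 mm diameter, 65 mm high. Origin: centre of its underside.
- tape: Bystander: yellow and black tape measure, 70 x 42 mm, 66 mm high. Origin: centre of its underside.
Things that resemble listed ones, but are neither listed nor needed, are in the scene too. Several things look just like the tub: the one meant starts farthest from the robot's base.

How it is judged:
By the outcome, as a careful person would: the job done as asked, in the order asked, and still so for the second after the job is handed in, with the robot touching nothing.
It also fails if it takes over 72 s, if anything falls off the work surface, if the arm or the gripper's body presses on something with over 40 N, if the wrist force passes 120 N, or if a joint passes its speed limit or range.

## Working session

There is one attempt and no reset: what is moved stays moved. The work goes in short steps, Python scripts to look and compute and a tool call to move; the robot and the scene stay as the last step left them, time stands still between calls to the robot, and variables do not carry over. Pictures are saved under pics/ and viewed, about 8 in all and at most 12, crops included, and the job is handed in when it is done.

Besides the shell and the picture viewer there is one more tool, called after "Request:" by a JSON object that holds its "method" and its "body". play_rows: Moves the arm, as the interface text tells. Its arguments: {"type":"object","properties":{"commands":{"type":"array"}},"required":["commands"]}

```bash
mkdir -p pics; ls
python3 - <<'E'
from station import r,viewer,job,spotter
import cv2,numpy as np
ims=[]
for n in("scene","side"):
    p=viewer.capture(n); ims.append(p["image"])
    R=np.array(p["R"]);print(n,p["fx"],p["cx"],p["cy"],p["dist"],(-R.T@np.array(p["t"])).round(3),R.round(3).tolist())
    for k in("tub","guard","tray","drill","wax","tape"):
        print(k,[(np.round(d["uv"]).tolist(),round(d["score"],2)) for d in spotter.find_in(k,p)])
    cv2.imwrite(f"pics/{n}0.png",p["image"][:,:,::-1])
s=r.sense();print(s)
E
```

```text
pics
scene 552.498098195856 324.888432803215 245.30920473348684 [-0.11957127  0.          0.          0.          0.        ] [ 0.39  -0.365  1.134] [[0.983, -0.185, -0.003], [-0.177, -0.935, -0.308], [0.054, 0.303, -0.951]]
tub [([245.0, 157.0], 0.92), ([362.0, 365.0], 0.82), ([225.0, 426.0], 0.72), ([277.0, 379.0], 0.59)]
guard [([476.0, 191.0], 0.89), ([294.0, 312.0], 0.48)]
tray [([400.0, 208.0], 0.68)]
drill [([296.0, 106.0], 0.84), ([282.0, 216.0], 0.38)]
wax [([293.0, 312.0], 0.61)]
tape [([279.0, 216.0], 0.75)]
side 599.9497375212056 320.1456077813696 235.32727572719605 [-0.08757709  0.          0.          0.          0.        ] [ 0.411 -0.502  1.296] [[0.993, -0.118, -0.01], [-0.112, -0.911, -0.396], [0.037, 0.394, -0.918]]
tub [([347.0, 365.0], 0.84), ([260.0, 372.0], 0.83), ([250.0, 172.0], 0.68), ([214.0, 415.0], 0.57)]
guard [([464.0, 218.0], 0.72)]
tray [([393.0, 243.0], 0.66)]
drill [([301.0, 131.0], 0.92)]
wax [([286.0, 320.0], 0.92)]
tape [([282.0, 231.0], 0.82)]
{'time_s': 0.7, 'joints': array([ 8.06503541e+01,  2.20377717e+01,  4.52818268e-01, -2.03565997e-03,
       -6.84132302e+01, -1.48168381e+01]), 'joint_velocities': array([-0.01953534,  0.00017044,  0.02047483, -0.03823236, -0.00842597,
       -0.01009136]), 'effort': array([-1.07724820e-03, -3.90326285e+01,  1.87589425e+01,  4.22373846e+00,
        1.55386131e-02, -1.28932896e-05]), 'tcp_pos': array([0.25582343, 0.57020219, 0.24158732]), 'ee_rot': array([[-2.74479775e-05, -4.09401333e-01, -9.12354398e-01],
       [ 3.66473051e-05, -9.12354398e-01,  4.09401332e-01],
       [-9.99999999e-01, -2.21980914e-05,  4.00457386e-05]]), 'wrist_force': array([ 0.08721371, -0.49926103, -0.05082457]), 'moment': array([-0.01534711, -0.02624655,  0.01875958]), 'gripper_width': 0.9990309211459383}
```

View pics/scene0.png

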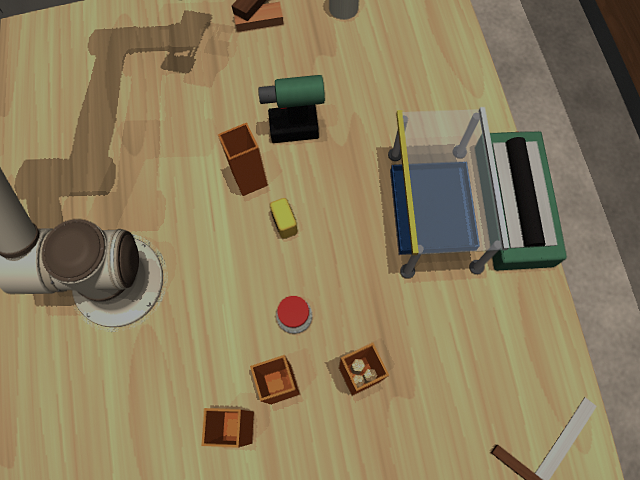

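View pics/side0.png

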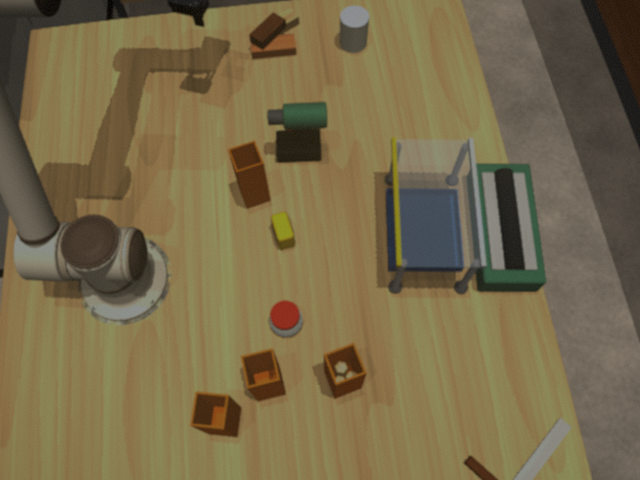

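```bash
cat > h.py <<'E'
import numpy as np,cv2
from station import r,viewer,job,spotter
def KD(p): return np.array([[p["fx"],0,p["cx"]],[0,p["fy"],p["cy"]],[0,0,1]]),np.array(p["dist"])
def RT(p,s=None):
    if "mount" in p:
        M=np.eye(4);M[:3,:3]=s["ee_rot"];M[:3,3]=s["tcp_pos"];W=np.linalg.inv(M@np.array(p["mount"]))
        return W[:3,:3],W[:3,3]
    return np.array(p["R"]),np.array(p["t"])
def plane(p,uv,z,s=None):
    K,D=KD(p);R,t=RT(p,s)
    u=cv2.undistortPoints(np.array(uv,float).reshape(-1,1,2),K,D)[:,0]
    d=np.c_[u,np.ones(len(u))]@R; c=-R.T@t
    return c+d*((z-c[2])/d[:,2])[:,None]
def proj(p,X,s=None):
    K,D=KD(p);R,t=RT(p,s)
    return cv2.projectPoints(np.array(X,float).reshape(-1,3),cv2.Rodrigues(R)[0],t,K,D)[0][:,0]
E
python3 - <<'E'
from h import *
p=viewer.capture("scene");q=viewer.capture("side")
for n,a in (("A",[245,140]),("B",[275,372]),("C",[225,427]),("D",[364,363])):print(n,plane(p,a,.18).round(3), np.linalg.norm(plane(p,a,.18)[0,:2]))
for k in("wax","tape","drill"):
    print(k,[plane(c,spotter.find_in(k,c)[0]["uv"],dict(wax=.05,tape=.05,drill=.1)[k]).round(3).tolist() for c in(p,q)])
a=cv2.resize(p["image"][335:405,330:400],(390,390),interpolation=cv2.INTER_CUBIC)
b=cv2.resize(q["image"][335:405,310:380],(390,390),interpolation=cv2.INTER_CUBIC)
cv2.imwrite("pics/crop1.png",np.hstack([a,b])[:,:,::-1])
# yellow edge
for n,c in(("scene",p),("side",q)):
    h=cv2.cvtColor(c["image"],cv2.COLOR_RGB2HSV);m=cv2.inRange(h,(22,120,90),(35,255,255));m[:,:370]=0;m[:,440:]=0
    N,l,st,ce=cv2.connectedComponentsWithStats(m);i=1+st[1:,4].argmax();ys,xs=np.where(l==i)
    box=cv2.boxPoints(cv2.minAreaRect(np.c_[xs,ys].astype(np.float32)));print(n,st[i],box.round(1).tolist());print(plane(c,box,.167).round(4).tolist())
E
```

```text
A [[0.331 0.18  0.18 ]] 0.3768278768164848
B [[ 0.319 -0.268  0.18 ]] 0.41668851284688924
C [[ 0.222 -0.343  0.18 ]] 0.40862717217275424
D [[ 0.471 -0.281  0.18 ]] 0.5484367247178908
wax [[[0.366, -0.152, 0.05]], [[0.368, -0.152, 0.05]]]
tape [[[0.37, 0.062, 0.05]], [[0.378, 0.06, 0.05]]]
drill [[[0.442, 0.284, 0.1]], [[0.44, 0.284, 0.1]]]
scene [397 110  22 143 760] [[396.3999938964844, 110.0999984741211], [402.0, 109.4000015258789], [418.20001220703125, 251.89999389648438], [412.5, 252.5]]
[[0.6399, 0.1981, 0.167], [0.6515, 0.1975, 0.167], [0.6111, -0.1014, 0.167], [0.6006, -0.1006, 0.167]]
side [391 136  11 130 670] [[389.8999938964844, 136.10000610351562], [395.8999938964844, 135.89999389648438], [401.5, 264.8999938964844], [395.5, 265.20001220703125]]
[[0.6383, 0.2007, 0.167], [0.6516, 0.1998, 0.167], [0.6114, -0.1019, 0.167], [0.5994, -0.101, 0.167]]
```

View pics/crop1.png

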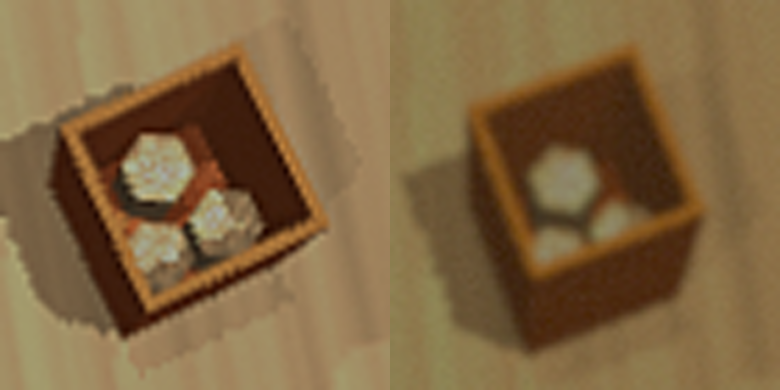

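Run:
```python
from h import *
p=viewer.capture("scene");q=viewer.capture("side")
A=np.array([(62,128),(240,45),(328,225),(150,312)])/5.571+[330,335]
B=np.array([(82,105),(242,45),(312,210),(148,275)])/5.571+[310,335]
for c,u in((p,A),(q,B)):
    X=plane(c,u,.18);print(X.round(4).tolist(),X.mean(0).round(4))
    for i in range(4):
        d=X[(i+1)%4]-X[i];print(round(np.linalg.norm(d),4),round(np.degrees(np.arctan2(d[1],d[0]))%90,1))
print(np.array(viewer.capture("wrist")["mount"]).round(3))
```

```text
[[0.4341, -0.2655, 0.18], [0.4932, -0.2508, 0.18], [0.5082, -0.3098, 0.18], [0.4496, -0.325, 0.18]] [ 0.4713 -0.2878  0.18  ]
0.0609 14.0
0.0609 14.3
0.0605 14.6
0.0615 14.6
[[0.4364, -0.2643, 0.18], [0.4926, -0.2505, 0.18], [0.508, -0.3086, 0.18], [0.4512, -0.3233, 0.18]] [ 0.472  -0.2867  0.18  ]
0.0579 13.8
0.0601 14.9
0.0587 14.5
0.0608 14.1
[[ 0.001 -0.272  0.962 -0.143]
 [ 1.     0.    -0.001  0.001]
 [-0.     0.962  0.272 -0.073]
 [ 0.     0.     0.     1.   ]]
```

```bash
cat >> h.py <<'E'
from scipy.spatial.transform import Rotation as Ro
def tool(head,P):  # heading deg, pitch below level; camera above
    a,b=np.radians([head,P]);h=np.array([np.cos(a),np.sin(a),0]);u=np.array([0,0,1.])
    x=np.cos(b)*h-np.sin(b)*u;z=-np.sin(b)*h-np.cos(b)*u
    return np.c_[x,np.cross(z,x),z]
def plan(wps,start=None):
    if start is None: s=r.sense();start=(s["tcp_pos"],s["ee_rot"])
    p,R=start
    for q,Q in wps:
        d=R.T@(np.array(q)-p);w=Ro.from_matrix(R.T@Q).as_rotvec()
        n=max(np.linalg.norm(d)/.0417,np.degrees(np.linalg.norm(w))/7.16)
        print("t",(d/.75).round(4).tolist(),"a",(w/np.pi).round(4).tolist(),"rows",round(n,1));p,R=np.array(q),Q
E
python3 - <<'E'
from h import *
Rg=tool(-75.7,50);h=np.array([.247,-.969,0])
g=np.array([.472,-.287,.15])-.008*h
plan([((.46,.10,.36),tool(-45,80)),(g-.11*Rg[:,0],Rg),(g,Rg)])
print(g)
E
```

```text
t [-0.1579, 0.4606, -0.505] a [0.1154, 0.0549, 0.0101] rows 12.6
t [0.2148, 0.3, -0.2525] a [0.1563, 0.1626, 0.0729] rows 8.0
t [0.1467, 0.0, 0.0] a [0.0, 0.0, 0.0] rows 2.6
[ 0.470024 -0.279248  0.15    ]
```

```bash
cat >> h.py <<'E'
def plan(wps,start=None):
    if start is None: s=r.sense();start=(s["tcp_pos"],s["ee_rot"])
    p,R=start
    for q,Q in wps:
        q=np.array(q,float);W=Ro.from_matrix(R.T@Q).as_rotvec()
        n=max(np.linalg.norm(q-p)/.0417,np.degrees(np.linalg.norm(W))/7.16);k=int(np.ceil(n/4.8))
        for i in range(k):
            S=R@Ro.from_rotvec(W/k*i).as_matrix()
            print(((S.T@(q-p)/k)/.75).round(4).tolist(),"a",(W/k/np.pi).round(4).tolist(),"rows",round(n/k,1))
        p,R=q,Q;print("--")
E
python3 - <<'E'
from h import *
Rg=tool(-75.7,50);h=np.array([.247,-.969,0])
g=np.array([.472,-.287,.15])-.008*h
plan([((.46,.10,.36),tool(-45,80)),(g-.11*Rg[:,0],Rg),(g,Rg)])
E
```

```text
[-0.0526, 0.1535, -0.1683] a [0.0385, 0.0183, 0.0034] rows 4.2
[-0.0409, 0.1324, -0.1884] a [0.0385, 0.0183, 0.0034] rows 4.2
[-0.0282, 0.109, -0.205] a [0.0385, 0.0183, 0.0034] rows 4.2
--
[0.1074, 0.15, -0.1262] a [0.0782, 0.0813, 0.0364] rows 4.0
[0.1544, 0.1037, -0.1239] a [0.0782, 0.0813, 0.0364] rows 4.0
--
[0.1467, 0.0, 0.0] a [0.0, 0.0, 0.0] rows 2.6
--
```

Request:
{"method": "play_rows", "body": {"commands": [{"fingers": -1, "tx": -0.0526, "ty": 0.1535, "tz": -0.1683, "ax": 0.0385, "ay": 0.0183, "az": 0.0034}, {"fingers": -1, "tx": -0.0526, "ty": 0.1535, "tz": -0.1683, "ax": 0.0385, "ay": 0.0183, "az": 0.0034}, {"fingers": -1, "tx": -0.0526, "ty": 0.1535, "tz": -0.1683, "ax": 0.0385, "ay": 0.0183, "az": 0.0034}, {"fingers": -1, "tx": -0.0526, "ty": 0.1535, "tz": -0.1683, "ax": 0.0385, "ay": 0.0183, "az": 0.0034}, {"fingers": -1, "tx": -0.0526, "ty": 0.1535, "tz": -0.1683, "ax": 0.0385, "ay": 0.0183, "az": 0.0034}]}}

```text
time_s: 1.67
tcp_pos: [0.3251, 0.4094, 0.2833]
ee_rot: [[0.047, -0.519, -0.853], [-0.035, -0.855, 0.518], [-0.998, 0.005, -0.058]]
wrist_force: [-0.2, 0.4, 0.0]
gripper_width: 1.002
```

Request:
{"method": "play_rows", "body": {"commands": [{"fingers": -1, "tx": -0.0409, "ty": 0.1324, "tz": -0.1884, "ax": 0.0385, "ay": 0.0183, "az": 0.0034}, {"fingers": -1, "tx": -0.0409, "ty": 0.1324, "tz": -0.1884, "ax": 0.0385, "ay": 0.0183, "az": 0.0034}, {"fingers": -1, "tx": -0.0409, "ty": 0.1324, "tz": -0.1884, "ax": 0.0385, "ay": 0.0183, "az": 0.0034}, {"fingers": -1, "tx": -0.0409, "ty": 0.1324, "tz": -0.1884, "ax": 0.0385, "ay": 0.0183, "az": 0.0034}, {"fingers": -1, "tx": -0.0409, "ty": 0.1324, "tz": -0.1884, "ax": 0.0385, "ay": 0.0183, "az": 0.0034}]}}

```text
time_s: 2.08
tcp_pos: [0.393, 0.2531, 0.3226]
ee_rot: [[0.089, -0.619, -0.78], [-0.076, -0.785, 0.615], [-0.993, 0.005, -0.117]]
wrist_force: [-0.3, 0.8, -0.4]
gripper_width: 1.001
```

Request:
{"method": "play_rows", "body": {"commands": [{"fingers": -1, "tx": -0.0282, "ty": 0.109, "tz": -0.205, "ax": 0.0385, "ay": 0.0183, "az": 0.0034}, {"fingers": -1, "tx": -0.0282, "ty": 0.109, "tz": -0.205, "ax": 0.0385, "ay": 0.0183, "az": 0.0034}, {"fingers": -1, "tx": -0.0282, "ty": 0.109, "tz": -0.205, "ax": 0.0385, "ay": 0.0183, "az": 0.0034}, {"fingers": -1, "tx": -0.0282, "ty": 0.109, "tz": -0.205, "ax": 0.0385, "ay": 0.0183, "az": 0.0034}, {"fingers": -1, "tx": -0.0282, "ty": 0.109, "tz": -0.205, "ax": 0.0385, "ay": 0.0183, "az": 0.0034}]}}

```text
time_s: 2.5
tcp_pos: [0.4613, 0.0966, 0.3619]
ee_rot: [[0.125, -0.71, -0.693], [-0.123, -0.704, 0.7], [-0.985, -0.002, -0.175]]
wrist_force: [0.5, 0.5, 0.7]
gripper_width: 1.002
```

Request:
{"method": "play_rows", "body": {"commands": [{"fingers": -1, "tx": 0.1074, "ty": 0.15, "tz": -0.1262, "ax": 0.0782, "ay": 0.0813, "az": 0.0364}, {"fingers": -1, "tx": 0.1074, "ty": 0.15, "tz": -0.1262, "ax": 0.0782, "ay": 0.0813, "az": 0.0364}, {"fingers": -1, "tx": 0.1074, "ty": 0.15, "tz": -0.1262, "ax": 0.0782, "ay": 0.0813, "az": 0.0364}, {"fingers": -1, "tx": 0.1074, "ty": 0.15, "tz": -0.1262, "ax": 0.0782, "ay": 0.0813, "az": 0.0364}, {"fingers": -1, "tx": 0.1074, "ty": 0.15, "tz": -0.1262, "ax": 0.0782, "ay": 0.0813, "az": 0.0364}]}}

```text
time_s: 2.92
tcp_pos: [0.4519, -0.0601, 0.2927]
ee_rot: [[0.17, -0.871, -0.46], [-0.387, -0.489, 0.782], [-0.906, 0.045, -0.42]]
wrist_force: [-0.0, 1.0, 0.4]
gripper_width: 0.998
```

Request:
{"method": "play_rows", "body": {"commands": [{"fingers": -1, "tx": 0.1544, "ty": 0.1037, "tz": -0.1239, "ax": 0.0782, "ay": 0.0813, "az": 0.0364}, {"fingers": -1, "tx": 0.1544, "ty": 0.1037, "tz": -0.1239, "ax": 0.0782, "ay": 0.0813, "az": 0.0364}, {"fingers": -1, "tx": 0.1544, "ty": 0.1037, "tz": -0.1239, "ax": 0.0782, "ay": 0.0813, "az": 0.0364}, {"fingers": -1, "tx": 0.1544, "ty": 0.1037, "tz": -0.1239, "ax": 0.0782, "ay": 0.0813, "az": 0.0364}, {"fingers": -1, "tx": 0.1544, "ty": 0.1037, "tz": -0.1239, "ax": 0.0782, "ay": 0.0813, "az": 0.0364}]}}

```text
time_s: 3.33
tcp_pos: [0.4472, -0.2169, 0.23]
ee_rot: [[0.144, -0.972, -0.186], [-0.625, -0.235, 0.744], [-0.767, 0.009, -0.641]]
wrist_force: [-0.8, -0.4, -0.5]
gripper_width: 0.998
```

Run:
```python
from h import *
s=r.sense();print(s["tcp_pos"],s["joints"].round(1))
p=viewer.capture("wrist");im=p["image"].copy()
a=np.radians(14.3);ca,sa=np.cos(a),np.sin(a)
C=[[.472+ca*i-sa*j,-.287+sa*i+ca*j,.18] for i,j in((-.031,-.031),(.031,-.031),(.031,.031),(-.031,.031))]
cv2.polylines(im,[proj(p,C,s).astype(int)],True,(0,255,0),1)
cv2.imwrite("pics/w1.png",im[:,:,::-1])
Rg=tool(-75.7,50);h=np.array([.247,-.969,0])
plan([(np.array([.472,-.287,.15])-.008*h,Rg)])
```

```text
[ 0.44718834 -0.21688553  0.22995978] [  6.    5.  -51.1  60.3 -47.1 -40.2]
[0.1415, -0.0068, 0.001] a [-0.0011, 0.0003, -0.0031] rows 2.5
--
```

View pics/w1.png

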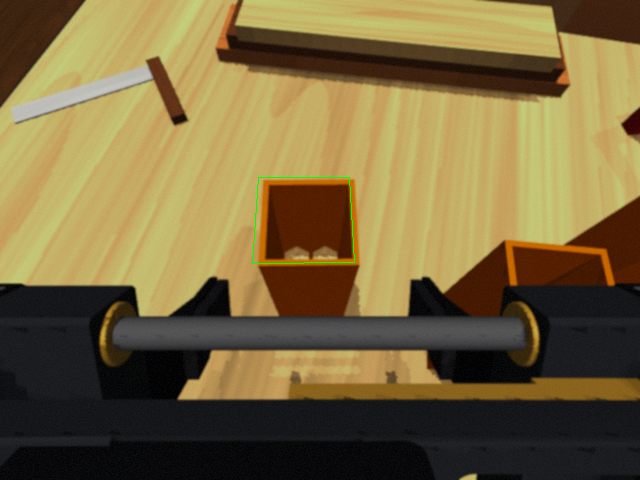

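Request:
{"method": "play_rows", "body": {"commands": [{"fingers": -1, "tx": 0.07, "ty": -0.0068, "tz": 0.001, "ax": -0.0011, "ay": 0.0003, "az": -0.003}, {"fingers": -1, "tx": 0.1, "ty": -0.0068, "tz": 0.001, "ax": -0.0011, "ay": 0.0003, "az": -0.003}, {"fingers": -1, "tx": 0.1415, "ty": -0.0068, "tz": 0.001, "ax": -0.0011, "ay": 0.0003, "az": -0.003}, {"fingers": -1, "tx": 0.1415, "ty": -0.0068, "tz": 0.001, "ax": -0.0011, "ay": 0.0003, "az": -0.003}, {"fingers": -1, "tx": 0.1415, "ty": -0.0068, "tz": 0.001, "ax": -0.0011, "ay": 0.0003, "az": -0.003}]}}

```text
time_s: 3.8
tcp_pos: [0.474, -0.2761, 0.152]
ee_rot: [[0.165, -0.968, -0.191], [-0.622, -0.253, 0.741], [-0.766, -0.004, -0.643]]
wrist_force: [-0.3, 0.2, -0.2]
gripper_width: 1.0
```

Request:
{"method": "play_rows", "body": {"commands": [{"fingers": 1}, {"fingers": 1}, {"fingers": 1}, {"fingers": 1}, {"fingers": 1}]}}

```text
$.commands[0]: bad value
```

Run:
```python
from h import *
s=r.sense();print(s["tcp_pos"],s["joints"].round(1),s["wrist_force"],s["gripper_width"])
```

```text
[ 0.47402862 -0.27608774  0.15201033] [-13.2  14.  -54.9  90.8 -34.6 -56.5] [-0.30768521  0.20818135 -0.22114375] 1.0001606725135626
```

Request:
{"method": "play_rows", "body": {"commands": [{"fingers": 1, "tx": 0, "ty": 0, "tz": 0, "ax": 0, "ay": 0, "az": 0}, {"fingers": 1, "tx": 0, "ty": 0, "tz": 0, "ax": 0, "ay": 0, "az": 0}, {"fingers": 1, "tx": 0, "ty": 0, "tz": 0, "ax": 0, "ay": 0, "az": 0}, {"fingers": 1, "tx": 0, "ty": 0, "tz": 0, "ax": 0, "ay": 0, "az": 0}, {"fingers": 1, "tx": 0, "ty": 0, "tz": 0, "ax": 0, "ay": 0, "az": 0}]}}

```text
time_s: 4.22
tcp_pos: [0.4747, -0.274, 0.1535]
ee_rot: [[0.17, -0.966, -0.192], [-0.622, -0.257, 0.74], [-0.765, -0.006, -0.644]]
wrist_force: [-0.6, 0.9, 2.1]
gripper_width: 0.726
```

Run:
```python
from h import *
s=r.sense();print(s["tcp_pos"],s["joints"].round(1),s["wrist_force"],s["gripper_width"]*87)
p=s["tcp_pos"];R=s["ee_rot"]
# lift 0.05 keeping tub upright, then yaw to heading -20, then tilt forward
u=np.array([0,0,1.])
plan([(p+.06*u,R),((.50,-.24,.23),tool(-20,50))])
```

```text
[ 0.47466355 -0.27400411  0.15352206] [-13.   13.8 -55.   90.9 -34.6 -56.5] [-0.55041076  0.89562028  2.10110022] 63.153717189131804
[-0.0612, -0.0005, -0.0515] a [0.0, 0.0, 0.0] rows 1.4
--
[-0.0196, -0.0222, 0.0064] a [-0.1178, -0.0008, -0.0978] rows 3.8
[-0.0118, -0.0278, -0.0029] a [-0.1178, -0.0008, -0.0978] rows 3.8
--
```

Request:
{"method": "play_rows", "body": {"commands": [{"fingers": 1, "tx": -0.03, "ty": 0, "tz": -0.025, "ax": 0, "ay": 0, "az": 0}, {"fingers": 1, "tx": -0.061, "ty": 0, "tz": -0.0515, "ax": 0, "ay": 0, "az": 0}, {"fingers": 1, "tx": -0.061, "ty": 0, "tz": -0.0515, "ax": 0, "ay": 0, "az": 0}, {"fingers": 1, "tx": -0.061, "ty": 0, "tz": -0.0515, "ax": 0, "ay": 0, "az": 0}]}}

```text
time_s: 4.55
tcp_pos: [0.4751, -0.2737, 0.2136]
ee_rot: [[0.173, -0.966, -0.191], [-0.62, -0.258, 0.741], [-0.765, -0.009, -0.643]]
wrist_force: [-0.3, -0.2, -2.6]
gripper_width: 0.713
```

Request:
{"method": "play_rows", "body": {"commands": [{"fingers": 1, "tx": -0.0196, "ty": -0.022, "tz": 0.0064, "ax": -0.1178, "ay": -0.0008, "az": -0.0978}, {"fingers": 1, "tx": -0.0196, "ty": -0.022, "tz": 0.0064, "ax": -0.1178, "ay": -0.0008, "az": -0.0978}, {"fingers": 1, "tx": -0.0196, "ty": -0.022, "tz": 0.0064, "ax": -0.1178, "ay": -0.0008, "az": -0.0978}, {"fingers": 1, "tx": -0.0196, "ty": -0.022, "tz": 0.0064, "ax": -0.1178, "ay": -0.0008, "az": -0.0978}, {"fingers": 1, "tx": -0.0196, "ty": -0.022, "tz": 0.0064, "ax": -0.1178, "ay": -0.0008, "az": -0.0978}]}}

```text
time_s: 4.97
tcp_pos: [0.4851, -0.256, 0.2196]
ee_rot: [[0.428, -0.741, -0.518], [-0.468, -0.672, 0.575], [-0.774, -0.004, -0.634]]
wrist_force: [18.0, 41.7, -2.3]
gripper_width: 0.712
```

Request:
{"method": "play_rows", "body": {"commands": [{"fingers": 1, "tx": -0.0118, "ty": -0.0278, "tz": -0.0029, "ax": -0.1178, "ay": -0.0008, "az": -0.0978}, {"fingers": 1, "tx": -0.0118, "ty": -0.0278, "tz": -0.0029, "ax": -0.1178, "ay": -0.0008, "az": -0.0978}, {"fingers": 1, "tx": -0.0118, "ty": -0.0278, "tz": -0.0029, "ax": -0.1178, "ay": -0.0008, "az": -0.0978}, {"fingers": 1, "tx": -0.0118, "ty": -0.0278, "tz": -0.0029, "ax": -0.1178, "ay": -0.0008, "az": -0.0978}, {"fingers": 1, "tx": -0.0118, "ty": -0.0278, "tz": -0.0029, "ax": -0.1178, "ay": -0.0008, "az": -0.0978}]}}

```text
time_s: 5.38
tcp_pos: [0.5186, -0.1951, 0.2342]
ee_rot: [[0.506, -0.458, -0.731], [-0.381, -0.879, 0.287], [-0.774, 0.133, -0.619]]
wrist_force: [-0.7, -0.0, -1.9]
gripper_width: 0.713
```

Run:
```python
from h import *
s=r.sense();print(s["tcp_pos"],s["joints"].round(1),s["wrist_force"],s["gripper_width"]*87)
p=viewer.capture("side")
cv2.imwrite("pics/s2.png",cv2.resize(p["image"][200:460,200:500],(600,520))[:,:,::-1])
plan([((.52,-.24,.16),tool(-20,90)),((.52,-.24,.075),tool(-20,130)),((.52,-.24,.052),tool(-20,138))])
```

```text
[ 0.5185828  -0.19507913  0.23421832] [-24.1   2.1 -53.6 117.6  -9.1 -25.8] [-0.65877286 -0.02473422 -1.93375472] 62.01195317934587
[0.0503, 0.0196, 0.0216] a [-0.0127, -0.1058, -0.0274] rows 2.8
[0.0529, 0.0235, 0.0051] a [-0.0127, -0.1058, -0.0274] rows 2.8
--
[0.0567, -0.0, 0.0] a [0.0, -0.1111, -0.0] rows 2.8
[0.0532, 0.0, -0.0194] a [0.0, -0.1111, -0.0] rows 2.8
--
[0.0235, 0.0, -0.0197] a [-0.0, -0.0444, 0.0] rows 1.1
--
```

View pics/s2.png

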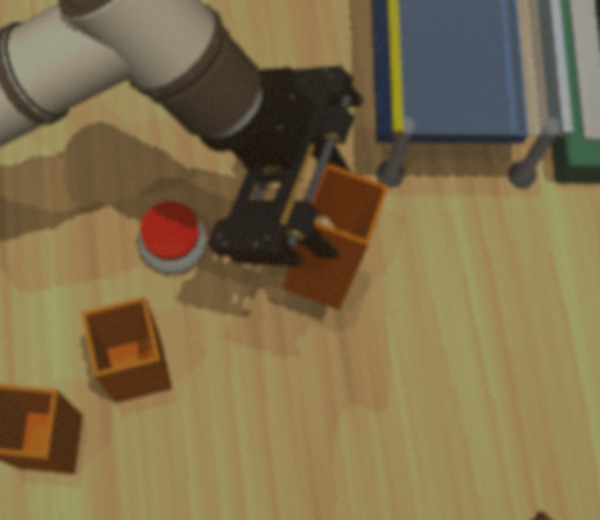

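Run:
```python
from h import *
plan([((.50,-.22,.22),tool(-32,72)),((.50,-.24,.20),tool(-25,95)),((.50,-.25,.08),tool(-25,130))])
```

```text
[0.015, 0.0386, 0.0207] a [0.0426, -0.1165, -0.0255] rows 3.2
--
[0.0297, 0.0226, -0.0052] a [-0.0389, -0.1276, -0.0044] rows 3.4
--
[0.0795, 0.006, -0.0098] a [0.0, -0.0972, -0.0] rows 2.4
[0.0728, 0.006, -0.0332] a [0.0, -0.0972, -0.0] rows 2.4
--
```

Request:
{"method": "play_rows", "body": {"commands": [{"fingers": 1, "tx": 0.003, "ty": 0.008, "tz": 0.004, "ax": 0.008, "ay": -0.023, "az": -0.005}, {"fingers": 1, "tx": 0.006, "ty": 0.016, "tz": 0.008, "ax": 0.017, "ay": -0.046, "az": -0.01}, {"fingers": 1, "tx": 0.009, "ty": 0.024, "tz": 0.012, "ax": 0.026, "ay": -0.07, "az": -0.015}, {"fingers": 1, "tx": 0.012, "ty": 0.032, "tz": 0.016, "ax": 0.034, "ay": -0.093, "az": -0.02}, {"fingers": 1, "tx": 0.015, "ty": 0.0386, "tz": 0.0207, "ax": 0.0426, "ay": -0.1165, "az": -0.0255}]}}

```text
time_s: 5.85
tcp_pos: [0.5161, -0.2261, 0.2399]
ee_rot: [[0.434, -0.503, -0.748], [-0.343, -0.859, 0.379], [-0.833, 0.092, -0.545]]
wrist_force: [-0.6, -1.7, -1.9]
gripper_width: 0.71
```

Run:
```python
from h import *
s=r.sense();print(s["tcp_pos"],s["joints"].round(1),s["wrist_force"],s["gripper_width"]*87);print(s["ee_rot"].round(3))
plan([((.50,-.24,.20),tool(-25,95)),((.50,-.25,.08),tool(-25,130))])
```

```text
[ 0.51609987 -0.22608849  0.2398723 ] [ -8.4   3.4 -48.8  64.6 -17.8  10.5] [-0.57644188 -1.71597528 -1.94402017] 61.752406817229144
[[ 0.434 -0.503 -0.748]
 [-0.343 -0.859  0.379]
 [-0.833  0.092 -0.545]]
[0.0207, 0.0109, 0.019] a [-0.011, -0.1053, -0.0182] rows 2.7
[0.0252, 0.0117, 0.0117] a [-0.011, -0.1053, -0.0182] rows 2.7
--
[0.0795, 0.006, -0.0098] a [0.0, -0.0972, -0.0] rows 2.4
[0.0728, 0.006, -0.0332] a [0.0, -0.0972, -0.0] rows 2.4
--
```

Request:
{"method": "play_rows", "body": {"commands": [{"fingers": 1, "tx": 0.005, "ty": 0.0027, "tz": 0.005, "ax": -0.003, "ay": -0.026, "az": -0.0045}, {"fingers": 1, "tx": 0.01, "ty": 0.0055, "tz": 0.01, "ax": -0.0055, "ay": -0.052, "az": -0.009}, {"fingers": 1, "tx": 0.015, "ty": 0.008, "tz": 0.015, "ax": -0.008, "ay": -0.08, "az": -0.0135}, {"fingers": 1, "tx": 0.0207, "ty": 0.0109, "tz": 0.019, "ax": -0.011, "ay": -0.1053, "az": -0.0182}, {"fingers": 1, "tx": 0.0207, "ty": 0.0109, "tz": 0.019, "ax": -0.011, "ay": -0.1053, "az": -0.0182}]}}

```text
time_s: 6.27
tcp_pos: [0.5065, -0.2323, 0.2191]
ee_rot: [[0.192, -0.457, -0.869], [-0.161, -0.888, 0.431], [-0.968, 0.057, -0.244]]
wrist_force: [-0.8, -3.0, -2.9]
gripper_width: 0.708
```

Request:
{"method": "play_rows", "body": {"commands": [{"fingers": 1, "tx": 0.006, "ty": 0.003, "tz": 0.003, "ax": -0.003, "ay": -0.026, "az": -0.0045}, {"fingers": 1, "tx": 0.0125, "ty": 0.006, "tz": 0.006, "ax": -0.0055, "ay": -0.052, "az": -0.009}, {"fingers": 1, "tx": 0.019, "ty": 0.009, "tz": 0.009, "ax": -0.008, "ay": -0.08, "az": -0.0135}, {"fingers": 1, "tx": 0.0252, "ty": 0.0117, "tz": 0.0117, "ax": -0.011, "ay": -0.1053, "az": -0.0182}, {"fingers": 1, "tx": 0.0252, "ty": 0.0117, "tz": 0.0117, "ax": -0.011, "ay": -0.1053, "az": -0.0182}]}}

```text
time_s: 6.68
tcp_pos: [0.5023, -0.2427, 0.1992]
ee_rot: [[-0.074, -0.427, -0.901], [0.029, -0.904, 0.426], [-0.997, 0.005, 0.08]]
wrist_force: [0.9, -0.0, -3.5]
gripper_width: 0.709
```

Run:
```python
from h import *
s=r.sense();print(s["tcp_pos"],s["joints"].round(1),s["wrist_force"],s["gripper_width"]*87);print(s["ee_rot"].round(3))
p=viewer.capture("side")
cv2.imwrite("pics/s3.png",cv2.resize(p["image"][200:460,200:500],(600,520))[:,:,::-1])
```

```text
[ 0.50233793 -0.24274657  0.19923275] [ -9.7  19.7  -9.2  -1.  -65.6  74.8] [ 8.61657488e-01 -1.02548256e-03 -3.46735342e+00] 61.68474776722556
[[-0.074 -0.427 -0.901]
 [ 0.029 -0.904  0.426]
 [-0.997  0.005  0.08 ]]
```

View pics/s3.png

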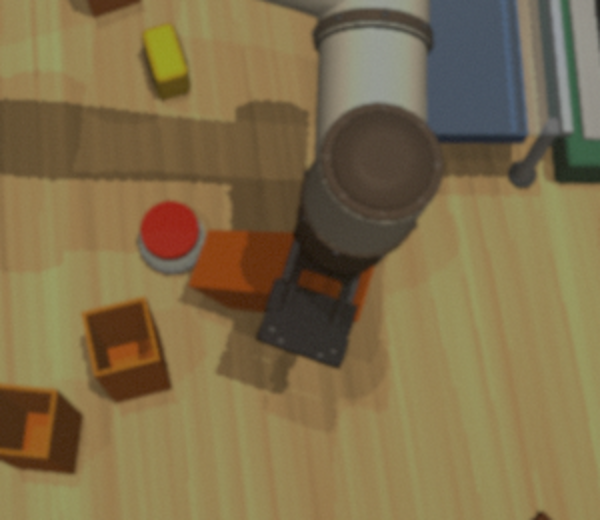

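Run:
```python
from h import *
plan([((.57,-.30,.20),tool(-25,98)),((.57,-.30,.13),tool(-25,125)),((.57,-.30,.06),tool(-25,140))])
```

```text
[-0.009, 0.0306, -0.1147] a [-0.0018, -0.0199, -0.0017] rows 2.1
--
[0.0924, -0.0, -0.013] a [-0.0, -0.15, 0.0] rows 3.8
--
[0.0765, 0.0, -0.0535] a [-0.0, -0.0833, 0.0] rows 2.1
--
```

Request:
{"method": "play_rows", "body": {"commands": [{"fingers": 1, "tx": -0.003, "ty": 0.01, "tz": -0.038, "ax": -0.001, "ay": -0.007, "az": 0}, {"fingers": 1, "tx": -0.006, "ty": 0.02, "tz": -0.076, "ax": -0.001, "ay": -0.014, "az": -0.001}, {"fingers": 1, "tx": -0.009, "ty": 0.0306, "tz": -0.1147, "ax": -0.0018, "ay": -0.0199, "az": -0.0017}, {"fingers": 1, "tx": -0.009, "ty": 0.0306, "tz": -0.1147, "ax": -0.0018, "ay": -0.0199, "az": -0.0017}]}}

```text
time_s: 7.07
tcp_pos: [0.5729, -0.3018, 0.1999]
ee_rot: [[-0.122, -0.422, -0.898], [0.056, -0.907, 0.418], [-0.991, 0.001, 0.134]]
wrist_force: [0.5, -0.1, -3.2]
gripper_width: 0.711
```

Request:
{"method": "play_rows", "body": {"commands": [{"fingers": 1, "tx": 0.018, "ty": 0, "tz": -0.003, "ax": 0, "ay": -0.03, "az": 0}, {"fingers": 1, "tx": 0.037, "ty": 0, "tz": -0.006, "ax": 0, "ay": -0.06, "az": 0}, {"fingers": 1, "tx": 0.055, "ty": 0, "tz": -0.009, "ax": 0, "ay": -0.09, "az": 0}, {"fingers": 1, "tx": 0.074, "ty": 0, "tz": -0.011, "ax": 0, "ay": -0.12, "az": 0}, {"fingers": 1, "tx": 0.0924, "ty": 0, "tz": -0.013, "ax": 0, "ay": -0.15, "az": 0}]}}

```text
time_s: 7.48
tcp_pos: [0.57, -0.2987, 0.132]
ee_rot: [[-0.52, -0.42, -0.744], [0.24, -0.907, 0.345], [-0.82, 0.001, 0.572]]
wrist_force: [0.3, -0.6, -2.6]
gripper_width: 0.712
```

Request:
{"method": "play_rows", "body": {"commands": [{"fingers": 1, "tx": 0.02, "ty": 0, "tz": -0.013, "ax": 0, "ay": -0.028, "az": 0}, {"fingers": 1, "tx": 0.04, "ty": 0, "tz": -0.027, "ax": 0, "ay": -0.056, "az": 0}, {"fingers": 1, "tx": 0.06, "ty": 0, "tz": -0.041, "ax": 0, "ay": -0.0833, "az": 0}, {"fingers": 1, "tx": 0.0765, "ty": 0, "tz": -0.0535, "ax": 0, "ay": -0.0833, "az": 0}, {"fingers": 1, "tx": 0.0765, "ty": 0, "tz": -0.0535, "ax": 0, "ay": -0.0833, "az": 0}]}}

```text
time_s: 7.9
tcp_pos: [0.5683, -0.2975, 0.0558]
ee_rot: [[-0.697, -0.421, -0.58], [0.323, -0.907, 0.269], [-0.64, 0.0, 0.768]]
wrist_force: [-1.3, 0.5, -2.9]
gripper_width: 0.708
```

Run:
```python
from h import *
s=r.sense();print(s["tcp_pos"],s["joints"].round(1),s["wrist_force"],s["moment"],s["gripper_width"]*87);print(s["ee_rot"].round(3))
p=viewer.capture("side")
cv2.imwrite("pics/s4.png",cv2.resize(p["image"][220:460,220:500],(560,480))[:,:,::-1])
```

```text
[ 0.56833031 -0.29754024  0.05580414] [ -16.3   58.8   31.1   -7.1 -112.1   81.8] [-1.33780982  0.53142028 -2.9220577 ] [-9.95146392e-01 -2.17582512e+00 -1.06794460e-03] 61.63826054901145
[[-0.697 -0.421 -0.58 ]
 [ 0.323 -0.907  0.269]
 [-0.64   0.     0.768]]
```

View pics/s4.png

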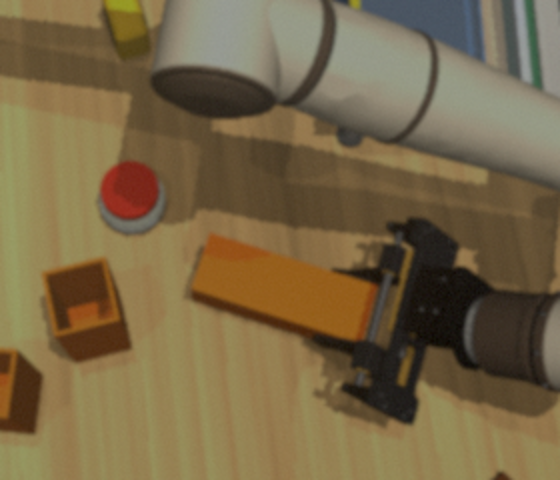

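Request:
{"method": "play_rows", "body": {"commands": [{"fingers": 1, "tx": 0.005, "ty": 0, "tz": -0.006, "ax": 0, "ay": 0, "az": 0}, {"fingers": 1, "tx": 0.01, "ty": 0, "tz": -0.012, "ax": 0, "ay": 0, "az": 0}, {"fingers": 1, "tx": 0.01, "ty": 0, "tz": -0.012, "ax": 0, "ay": 0, "az": 0}, {"fingers": 1, "tx": 0.01, "ty": 0, "tz": -0.012, "ax": 0, "ay": 0, "az": 0}]}}

```text
time_s: 8.28
tcp_pos: [0.5703, -0.2988, 0.0522]
ee_rot: [[-0.692, -0.42, -0.588], [0.321, -0.908, 0.271], [-0.647, -0.001, 0.763]]
wrist_force: [0.7, -0.0, -2.5]
gripper_width: 0.706
```

Request:
{"method": "play_rows", "body": {"commands": [{"fingers": -1, "tx": 0, "ty": 0, "tz": 0, "ax": 0, "ay": 0, "az": 0}, {"fingers": -1, "tx": 0, "ty": 0, "tz": 0, "ax": 0, "ay": 0, "az": 0}, {"fingers": -1, "tx": 0, "ty": 0, "tz": 0, "ax": 0, "ay": 0, "az": 0}, {"fingers": -1, "tx": 0, "ty": 0, "tz": 0, "ax": 0, "ay": 0, "az": 0}, {"fingers": -1, "tx": 0, "ty": 0, "tz": 0, "ax": 0, "ay": 0, "az": 0}]}}

```text
time_s: 8.7
tcp_pos: [0.57, -0.2988, 0.0509]
ee_rot: [[-0.694, -0.42, -0.585], [0.321, -0.908, 0.27], [-0.645, -0.001, 0.764]]
wrist_force: [-0.2, 0.6, 0.1]
gripper_width: 0.969
```

Request:
{"method": "play_rows", "body": {"commands": [{"fingers": -1, "tx": -0.05, "ty": 0, "tz": 0, "ax": 0, "ay": 0, "az": 0}, {"fingers": -1, "tx": -0.1, "ty": 0, "tz": 0, "ax": 0, "ay": 0, "az": 0}, {"fingers": -1, "tx": -0.15, "ty": 0, "tz": 0, "ax": 0, "ay": 0, "az": 0}, {"fingers": -1, "tx": -0.2, "ty": 0, "tz": 0, "ax": 0, "ay": 0, "az": 0}, {"fingers": -1, "tx": -0.2, "ty": 0, "tz": 0, "ax": 0, "ay": 0, "az": 0}]}}

```text
time_s: 9.12
tcp_pos: [0.6745, -0.3473, 0.1493]
ee_rot: [[-0.692, -0.42, -0.587], [0.321, -0.908, 0.271], [-0.646, -0.001, 0.763]]
wrist_force: [2.0, -1.1, -0.6]
gripper_width: 1.0
```

Run:
```python
from h import *
s=r.sense();print(s["tcp_pos"],s["joints"].round(1),s["wrist_force"],s["gripper_width"]*87)
plan([((.48,-.25,.25),tool(-25,80))])
```

```text
[ 0.67450805 -0.34734991  0.14925466] [ -17.4   73.9   80.1   -9.9 -145.3   77.1] [ 1.97240506 -1.12357663 -0.59679868] 87.03221661831515
[0.0672, -0.0046, 0.1449] a [0.0006, 0.1659, -0.0] rows 4.2
[-0.0139, -0.0043, 0.1591] a [0.0006, 0.1659, -0.0] rows 4.2
--
```

Request:
{"method": "play_rows", "body": {"commands": [{"fingers": -1, "tx": 0.0672, "ty": -0.0046, "tz": 0.1449, "ax": 0, "ay": 0.1659, "az": 0}, {"fingers": -1, "tx": 0.0672, "ty": -0.0046, "tz": 0.1449, "ax": 0, "ay": 0.1659, "az": 0}, {"fingers": -1, "tx": 0.0672, "ty": -0.0046, "tz": 0.1449, "ax": 0, "ay": 0.1659, "az": 0}, {"fingers": -1, "tx": 0.0672, "ty": -0.0046, "tz": 0.1449, "ax": 0, "ay": 0.1659, "az": 0}, {"fingers": -1, "tx": 0.0672, "ty": -0.0046, "tz": 0.1449, "ax": 0, "ay": 0.1659, "az": 0}]}}

```text
time_s: 9.53
tcp_pos: [0.5875, -0.3026, 0.1926]
ee_rot: [[-0.444, -0.423, -0.79], [0.209, -0.906, 0.368], [-0.871, -0.001, 0.491]]
wrist_force: [1.4, 0.5, 2.2]
gripper_width: 1.0
```

Request:
{"method": "play_rows", "body": {"commands": [{"fingers": -1, "tx": -0.0139, "ty": -0.0043, "tz": 0.1591, "ax": 0, "ay": 0.1659, "az": 0}, {"fingers": -1, "tx": -0.0139, "ty": -0.0043, "tz": 0.1591, "ax": 0, "ay": 0.1659, "az": 0}, {"fingers": -1, "tx": -0.0139, "ty": -0.0043, "tz": 0.1591, "ax": 0, "ay": 0.1659, "az": 0}, {"fingers": -1, "tx": -0.0139, "ty": -0.0043, "tz": 0.1591, "ax": 0, "ay": 0.1659, "az": 0}, {"fingers": -1, "tx": -0.0139, "ty": -0.0043, "tz": 0.1591, "ax": 0, "ay": 0.1659, "az": 0}]}}

```text
time_s: 9.95
tcp_pos: [0.4959, -0.2566, 0.2671]
ee_rot: [[0.017, -0.423, -0.906], [-0.003, -0.906, 0.423], [-1.0, -0.004, -0.017]]
wrist_force: [-0.7, -0.5, -0.2]
gripper_width: 1.0
```

Run:
```python
from h import *
s=r.sense();print(s["tcp_pos"],s["joints"].round(1),s["ee_rot"].round(3).tolist())
p=viewer.capture("wrist");im=p["image"].copy()
q=viewer.capture("scene");im2=q["image"].copy()
h=np.array([np.cos(np.radians(-25)),np.sin(np.radians(-25)),0]);l=np.array([-h[1],h[0],0])
M=np.array([.570,-.299,.062])+.027*h
C=[M-l*.031,M+l*.031,M+l*.031-.18*h,M-l*.031-.18*h]
for c,i,ss in((p,im,s),(q,im2,None)):
    cv2.polylines(i,[proj(c,C,ss).astype(int)],True,(0,255,0),1)
cv2.imwrite("pics/w2.png",np.hstack([cv2.resize(im,(480,360)),cv2.resize(im2[260:440,250:410],(320,360))])[:,:,::-1])
```

```text
[ 0.49591436 -0.25663184  0.26711583] [-10.7  14.1  -7.3  -0.  -67.6  75.7] [[0.017, -0.423, -0.906], [-0.003, -0.906, 0.423], [-1.0, -0.004, -0.017]]
```

View pics/w2.png

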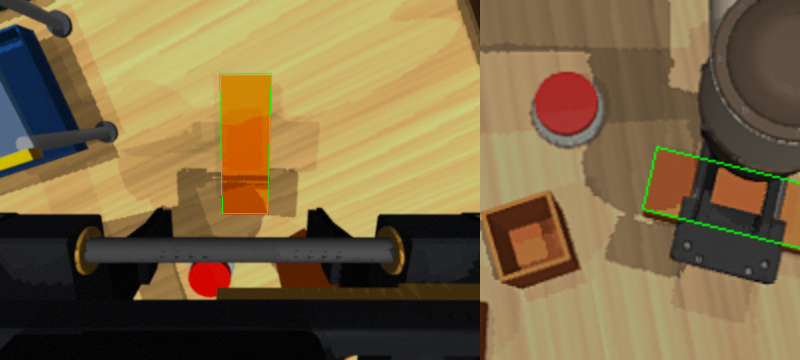

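Run:
```python
from h import *
R=tool(-25,73);g=np.array([.469,-.252,.034])
plan([(g-.12*R[:,0],R),(g,R)])
```

```text
[0.1539, 0.0105, 0.0864] a [-0.0003, 0.0915, 0.001] rows 3.2
--
[0.16, -0.0, 0.0] a [0.0, 0.0, 0.0] rows 2.9
--
```

Request:
{"method": "play_rows", "body": {"commands": [{"fingers": -1, "tx": 0.1539, "ty": 0.0105, "tz": 0.0864, "ax": 0, "ay": 0.0915, "az": 0.001}, {"fingers": -1, "tx": 0.1539, "ty": 0.0105, "tz": 0.0864, "ax": 0, "ay": 0.0915, "az": 0.001}, {"fingers": -1, "tx": 0.1539, "ty": 0.0105, "tz": 0.0864, "ax": 0, "ay": 0.0915, "az": 0.001}, {"fingers": -1, "tx": 0.1539, "ty": 0.0105, "tz": 0.0864, "ax": 0, "ay": 0.0915, "az": 0.001}, {"fingers": -1, "tx": 0.1539, "ty": 0.0105, "tz": 0.0864, "ax": 0, "ay": 0.0915, "az": 0.001}]}}

```text
time_s: 10.47
tcp_pos: [0.4208, -0.2351, 0.1338]
ee_rot: [[0.23, -0.428, -0.874], [-0.118, -0.904, 0.411], [-0.966, 0.008, -0.259]]
wrist_force: [-4.4, -0.2, -3.2]
gripper_width: 1.003
```

Run:
```python
from h import *
s=r.sense();print(s["tcp_pos"],s["joints"].round(1))
R=tool(-25,73);g=np.array([.469,-.252,.034])
plan([(g,R)])
```

```text
[ 0.42082827 -0.23513507  0.13381763] [ -7.    8.7 -42.4  12.  -25.3  61.5]
[0.146, -0.0083, -0.031] a [-0.001, 0.0112, -0.0031] rows 2.7
--
```

Request:
{"method": "play_rows", "body": {"commands": [{"fingers": -1, "tx": 0, "ty": 0, "tz": 0, "ax": 0, "ay": 0, "az": 0}, {"fingers": -1, "tx": 0, "ty": 0, "tz": 0, "ax": 0, "ay": 0, "az": 0}]}}

```text
time_s: 10.63
tcp_pos: [0.4404, -0.2383, 0.1466]
ee_rot: [[0.261, -0.424, -0.867], [-0.124, -0.906, 0.405], [-0.957, 0.002, -0.289]]
wrist_force: [1.0, 0.7, 1.1]
gripper_width: 1.0
```

Run:
```python
from h import *
s=r.sense();print(s["tcp_pos"],s["joints"].round(1))
R=tool(-25,75);g=np.array([.469,-.252,.034])
plan([(g-.05*R[:,0],R),(g,R)])
```

```text
[ 0.44044886 -0.23825388  0.14662084] [ -7.1   8.8 -40.4  12.2 -25.4  61.7]
[0.0893, 0.0003, 0.0008] a [-0.0002, -0.0098, -0.0006] rows 1.6
--
[0.0667, -0.0, -0.0] a [0.0, 0.0, 0.0] rows 1.2
--
```

Request:
{"method": "play_rows", "body": {"commands": [{"fingers": -1, "tx": 0.03, "ty": 0, "tz": 0, "ax": 0, "ay": -0.0098, "az": 0}, {"fingers": -1, "tx": 0.06, "ty": 0, "tz": 0, "ax": 0, "ay": -0.0098, "az": 0}, {"fingers": -1, "tx": 0.0893, "ty": 0, "tz": 0, "ax": 0, "ay": -0.0098, "az": 0}, {"fingers": -1, "tx": 0.0893, "ty": 0, "tz": 0, "ax": 0, "ay": -0.0098, "az": 0}, {"fingers": -1, "tx": 0.0893, "ty": 0, "tz": 0, "ax": 0, "ay": -0.0098, "az": 0}]}}

```text
time_s: 11.05
tcp_pos: [0.4588, -0.2468, 0.0827]
ee_rot: [[0.235, -0.425, -0.874], [-0.111, -0.905, 0.41], [-0.966, 0.001, -0.26]]
wrist_force: [0.0, 0.6, 0.4]
gripper_width: 0.998
```

Request:
{"method": "play_rows", "body": {"commands": [{"fingers": -1, "tx": 0.03, "ty": 0, "tz": 0, "ax": 0, "ay": 0, "az": 0}, {"fingers": -1, "tx": 0.0667, "ty": 0, "tz": 0, "ax": 0, "ay": 0, "az": 0}, {"fingers": -1, "tx": 0.0667, "ty": 0, "tz": 0, "ax": 0, "ay": 0, "az": 0}, {"fingers": -1, "tx": 0.0667, "ty": 0, "tz": 0, "ax": 0, "ay": 0, "az": 0}]}}

```text
time_s: 11.38
tcp_pos: [0.4708, -0.2538, 0.039]
ee_rot: [[0.232, -0.424, -0.876], [-0.104, -0.906, 0.411], [-0.967, -0.004, -0.254]]
wrist_force: [-0.6, 1.3, -0.1]
gripper_width: 1.002
```

Run:
```python
from h import *
s=r.sense();print(s["tcp_pos"],s["joints"].round(1),s["wrist_force"])
```

```text
[ 0.47079562 -0.25384087  0.03903354] [-10.3  22.7 -44.4  22.1  -9.3  53.8] [-0.6419921   1.25352314 -0.12804119]
```

Request:
{"method": "play_rows", "body": {"commands": [{"fingers": 1, "tx": 0, "ty": 0, "tz": 0, "ax": 0, "ay": 0, "az": 0}, {"fingers": 1, "tx": 0, "ty": 0, "tz": 0, "ax": 0, "ay": 0, "az": 0}, {"fingers": 1, "tx": 0, "ty": 0, "tz": 0, "ax": 0, "ay": 0, "az": 0}, {"fingers": 1, "tx": 0, "ty": 0, "tz": 0, "ax": 0, "ay": 0, "az": 0}, {"fingers": 1, "tx": 0, "ty": 0, "tz": 0, "ax": 0, "ay": 0, "az": 0}]}}

```text
time_s: 11.8
tcp_pos: [0.4698, -0.2531, 0.039]
ee_rot: [[0.232, -0.423, -0.876], [-0.103, -0.906, 0.41], [-0.967, -0.005, -0.254]]
wrist_force: [-2.5, 2.1, 9.2]
gripper_width: 0.709
```

Request:
{"method": "play_rows", "body": {"commands": [{"fingers": 1, "tx": -0.05, "ty": 0, "tz": -0.013, "ax": 0, "ay": 0, "az": 0}, {"fingers": 1, "tx": -0.1, "ty": 0, "tz": -0.026, "ax": 0, "ay": 0, "az": 0}, {"fingers": 1, "tx": -0.15, "ty": 0, "tz": -0.04, "ax": 0, "ay": 0, "az": 0}, {"fingers": 1, "tx": -0.15, "ty": 0, "tz": -0.04, "ax": 0, "ay": 0, "az": 0}, {"fingers": 1, "tx": -0.15, "ty": 0, "tz": -0.04, "ax": 0, "ay": 0, "az": 0}]}}

```text
time_s: 12.22
tcp_pos: [0.4707, -0.2538, 0.1569]
ee_rot: [[0.236, -0.423, -0.875], [-0.104, -0.906, 0.41], [-0.966, -0.006, -0.257]]
wrist_force: [-1.3, 0.2, -2.7]
gripper_width: 0.714
```

```bash
cat >> h.py <<'E'
XG=np.array([.992,-.129,0]);YG=np.array([.129,.992,0]);F=np.array([.620,.049,0]);U=np.array([0,0,1.])
def pose(th,d,zc,yg=-.02,p0=75.,L=.1355,o=.008):  # tilt, mouth depth past edge, axis height above edge line
    t=np.radians(th);ax=np.cos(t)*XG-np.sin(t)*U;n=np.sin(t)*XG+np.cos(t)*U
    M=F+yg*YG+zc*U+ax*d/np.cos(t)
    return M-L*ax+o*n,tool(-7.4,p0+th)
E
python3 - <<'E'
from h import *
s=r.sense();print(s["tcp_pos"],s["joints"].round(1),s["ee_rot"].round(3).tolist(),s["wrist_force"],s["gripper_width"]*87)
p=viewer.capture("wrist");im=p["image"].copy()
c,R=s["tcp_pos"],s["ee_rot"];h=np.array([.906,-.423,0]);l=np.array([.423,.906,0])
M=c+.1355*h+(.031-.008)*U
C=[M-l*.031,M+l*.031,M+l*.031-.18*h,M-l*.031-.18*h]
cv2.polylines(im,[proj(p,C,s).astype(int)],True,(0,255,0),1)
cv2.imwrite("pics/w3.png",im[:,:,::-1])
w=pose(10,-.03,.14)
w2=pose(10,-.03,.10)
print(w[0],w2[0])
plan([w,w2])
E
```

```text
[ 0.47068543 -0.25382119  0.15692889] [ -9.   11.8 -32.2   7.2 -31.7  68.2] [[0.236, -0.423, -0.875], [-0.104, -0.906, 0.41], [-0.966, -0.006, -0.257]] [-1.34182998  0.21042167 -2.68303623] 62.12674918255054
[0.45666415 0.05006474 0.1766976 ] [0.45666415 0.05006474 0.1366976 ]
[-0.037, -0.18, 0.0865] a [-0.0486, -0.0265, -0.0076] rows 3.7
[-0.0264, -0.192, 0.0607] a [-0.0486, -0.0265, -0.0076] rows 3.7
--
[0.0531, 0.0, 0.0046] a [0.0, 0.0, 0.0] rows 1.0
--
```

View pics/w3.png

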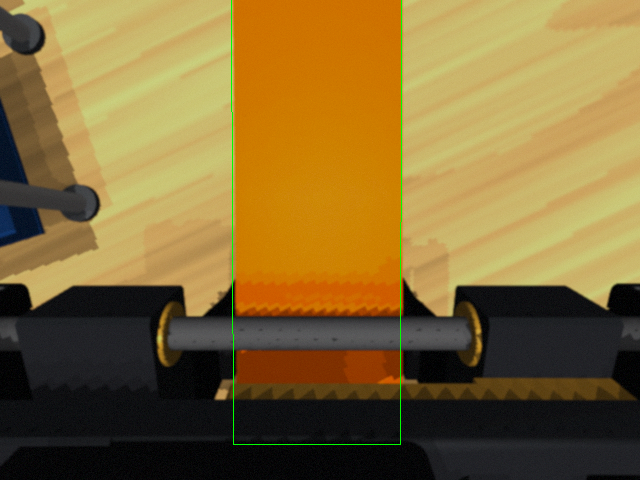

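Run:
```python
from h import *
plan([pose(10,-.07,.14,-.2),pose(10,-.07,.14),pose(10,-.03,.10)])
```

```text
[-0.0787, -0.1151, 0.149] a [-0.0972, -0.053, -0.0152] rows 3.7
--
[0.0, -0.2401, -0.0] a [0.0, 0.0, 0.0] rows 4.3
--
[0.0671, 0.0, -0.0477] a [0.0, 0.0, 0.0] rows 1.5
--
```

Request:
{"method": "play_rows", "body": {"commands": [{"fingers": 1, "tx": -0.02, "ty": -0.029, "tz": 0.037, "ax": -0.024, "ay": -0.013, "az": -0.004}, {"fingers": 1, "tx": -0.039, "ty": -0.058, "tz": 0.075, "ax": -0.049, "ay": -0.027, "az": -0.008}, {"fingers": 1, "tx": -0.059, "ty": -0.086, "tz": 0.112, "ax": -0.073, "ay": -0.04, "az": -0.011}, {"fingers": 1, "tx": -0.0787, "ty": -0.1151, "tz": 0.149, "ax": -0.0972, "ay": -0.053, "az": -0.0152}, {"fingers": 1, "tx": -0.0787, "ty": -0.1151, "tz": 0.149, "ax": -0.0972, "ay": -0.053, "az": -0.0152}]}}

```text
time_s: 12.68
tcp_pos: [0.3914, -0.1209, 0.1826]
ee_rot: [[0.082, -0.122, -0.989], [-0.01, -0.992, 0.122], [-0.997, 0.0, -0.082]]
wrist_force: [-0.0, 0.2, -1.6]
gripper_width: 0.707
```

Request:
{"method": "play_rows", "body": {"commands": [{"fingers": 1, "tx": 0, "ty": -0.048, "tz": 0, "ax": 0, "ay": 0, "az": 0}, {"fingers": 1, "tx": 0, "ty": -0.096, "tz": 0, "ax": 0, "ay": 0, "az": 0}, {"fingers": 1, "tx": 0, "ty": -0.144, "tz": 0, "ax": 0, "ay": 0, "az": 0}, {"fingers": 1, "tx": 0, "ty": -0.192, "tz": 0, "ax": 0, "ay": 0, "az": 0}, {"fingers": 1, "tx": 0, "ty": -0.24, "tz": 0, "ax": 0, "ay": 0, "az": 0}]}}

```text
time_s: 13.1
tcp_pos: [0.416, 0.0555, 0.1814]
ee_rot: [[0.083, -0.129, -0.988], [-0.014, -0.992, 0.128], [-0.996, 0.004, -0.084]]
wrist_force: [0.9, -0.7, -2.0]
gripper_width: 0.713
```

Request:
{"method": "play_rows", "body": {"commands": [{"fingers": 1, "tx": 0, "ty": 0, "tz": 0, "ax": 0, "ay": 0, "az": 0}, {"fingers": 1, "tx": 0, "ty": 0, "tz": 0, "ax": 0, "ay": 0, "az": 0}, {"fingers": 1, "tx": 0, "ty": 0, "tz": 0, "ax": 0, "ay": 0, "az": 0}]}}

```text
time_s: 13.35
tcp_pos: [0.4163, 0.0541, 0.1816]
ee_rot: [[0.082, -0.128, -0.988], [-0.014, -0.992, 0.127], [-0.996, 0.004, -0.084]]
wrist_force: [-0.1, -1.3, -2.5]
gripper_width: 0.711
```

Run:
```python
from h import *
s=r.sense();print(s["tcp_pos"],pose(10,-.07,.14)[0],s["joints"].round(1),s["wrist_force"],s["gripper_width"]*87);print(s["ee_rot"].round(3).tolist(),pose(10,0,0)[1].round(3).tolist())
plan([pose(10,-.03,.10),pose(10,.04,.095),pose(25,.04,.095),pose(40,.04,.095)])
```

```text
[0.41625004 0.05411725 0.18162376] [0.41698415 0.05522474 0.18375068] [ 32.1   2.9 -36.2   4.4 -47.4  47.7] [-0.13463441 -1.3470064  -2.46017693] 61.827019185941964
[[0.082, -0.128, -0.988], [-0.014, -0.992, 0.127], [-0.996, 0.004, -0.084]] [[0.086, -0.129, -0.988], [-0.011, -0.992, 0.128], [-0.996, 0.0, -0.087]]
[0.0642, -0.0018, -0.0489] a [0.0004, 0.0011, -0.0012] rows 1.5
--
[0.0312, 0.0, -0.091] a [0.0, 0.0, 0.0] rows 1.7
--
[-0.0271, 0.0, -0.0193] a [0.0, -0.0833, 0.0] rows 2.1
--
[-0.0229, 0.0, -0.0241] a [-0.0, -0.0833, -0.0] rows 2.1
--
```

Request:
{"method": "play_rows", "body": {"commands": [{"fingers": 1, "tx": 0.02, "ty": 0, "tz": -0.016, "ax": 0, "ay": 0, "az": 0}, {"fingers": 1, "tx": 0.04, "ty": -0.001, "tz": -0.032, "ax": 0, "ay": 0, "az": 0}, {"fingers": 1, "tx": 0.0642, "ty": -0.0018, "tz": -0.0489, "ax": 0, "ay": 0.001, "az": -0.001}, {"fingers": 1, "tx": 0.0642, "ty": -0.0018, "tz": -0.0489, "ax": 0, "ay": 0.001, "az": -0.001}, {"fingers": 1, "tx": 0.0642, "ty": -0.0018, "tz": -0.0489, "ax": 0, "ay": 0.001, "az": -0.001}]}}

```text
time_s: 13.77
tcp_pos: [0.4572, 0.0489, 0.1371]
ee_rot: [[0.086, -0.131, -0.988], [-0.012, -0.991, 0.13], [-0.996, 0.001, -0.087]]
wrist_force: [-0.4, 1.2, -3.2]
gripper_width: 0.709
```

Run:
```python
from h import *
s=r.sense();print(s["tcp_pos"],pose(10,-.03,.10)[0],s["joints"].round(1))
p=viewer.capture("scene");q=viewer.capture("wrist");a=p["image"].copy();b=q["image"].copy()
t=np.radians(10);ax=np.cos(t)*XG-np.sin(t)*U;n=np.sin(t)*XG+np.cos(t)*U
M=s["tcp_pos"]+.1355*ax-.008*n
C=[M+n*.031-YG*.031,M+n*.031+YG*.031,M-n*.031+YG*.031,M-n*.031-YG*.031]
E=[F+YG*.15+.174*U,F-YG*.15+.174*U]
for c,i,ss in((p,a,None),(q,b,s)):
    cv2.polylines(i,[proj(c,C,ss).astype(int)],True,(0,255,0),1);cv2.polylines(i,[proj(c,E,ss).astype(int)],False,(255,0,255),1)
cv2.imwrite("pics/w4.png",np.hstack([cv2.resize(a[90:290,300:500],(400,400)),cv2.resize(b,(400,400))])[:,:,::-1])
```

```text
[0.45715072 0.04887548 0.13710253] [0.45666415 0.05006474 0.1366976 ] [ 28.3  10.4 -35.3   4.5 -40.4  50.8]
```

View pics/w4.png

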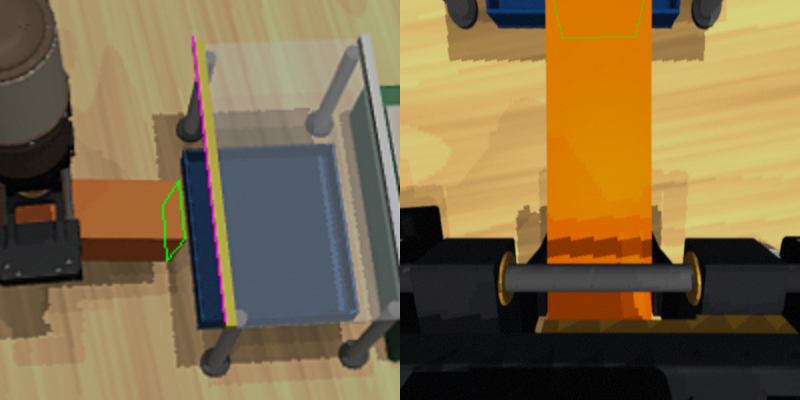

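Request:
{"method": "play_rows", "body": {"commands": [{"fingers": 1, "tx": 0.01, "ty": -0.001, "tz": -0.03, "ax": 0, "ay": 0, "az": 0}, {"fingers": 1, "tx": 0.02, "ty": -0.001, "tz": -0.06, "ax": 0, "ay": 0, "az": 0}, {"fingers": 1, "tx": 0.0312, "ty": -0.001, "tz": -0.091, "ax": 0, "ay": 0, "az": 0}, {"fingers": 1, "tx": 0.0312, "ty": -0.001, "tz": -0.091, "ax": 0, "ay": 0, "az": 0}, {"fingers": 1, "tx": 0.0312, "ty": -0.001, "tz": -0.091, "ax": 0, "ay": 0, "az": 0}]}}

```text
time_s: 14.28
tcp_pos: [0.5282, 0.0423, 0.1219]
ee_rot: [[0.091, -0.129, -0.988], [-0.01, -0.992, 0.129], [-0.996, -0.002, -0.091]]
wrist_force: [0.3, 0.4, -2.8]
gripper_width: 0.713
```

Request:
{"method": "play_rows", "body": {"commands": [{"fingers": 1, "tx": -0.007, "ty": 0, "tz": -0.005, "ax": 0, "ay": -0.021, "az": 0}, {"fingers": 1, "tx": -0.014, "ty": 0, "tz": -0.01, "ax": 0, "ay": -0.042, "az": 0}, {"fingers": 1, "tx": -0.02, "ty": 0, "tz": -0.015, "ax": 0, "ay": -0.063, "az": 0}, {"fingers": 1, "tx": -0.0271, "ty": 0, "tz": -0.0193, "ax": 0, "ay": -0.0833, "az": 0}, {"fingers": 1, "tx": -0.0271, "ty": 0, "tz": -0.0193, "ax": 0, "ay": -0.0833, "az": 0}]}}

```text
time_s: 14.7
tcp_pos: [0.5428, 0.0413, 0.1448]
ee_rot: [[-0.165, -0.128, -0.978], [0.025, -0.992, 0.126], [-0.986, -0.004, 0.167]]
wrist_force: [1.4, 0.1, -1.2]
gripper_width: 0.711
```

Run:
```python
from h import *
s=r.sense();print(s["tcp_pos"],pose(25,.04,.095)[0],s["joints"].round(1),s["wrist_force"]);print(s["ee_rot"].round(3).tolist(),pose(25,0,0)[1].round(3).tolist())
plan([pose(40,.04,.097),pose(46,.036,.10)])
```

```text
[0.54275355 0.04127459 0.14484319] [0.53863163 0.03940566 0.14086293] [ 18.9  23.9 -10.4  -4.9 -64.3  66.2] [ 1.36397603  0.11337368 -1.22779899]
[[-0.165, -0.128, -0.978], [0.025, -0.992, 0.126], [-0.986, -0.004, 0.167]] [[-0.172, -0.129, -0.977], [0.022, -0.992, 0.127], [-0.985, 0.0, 0.174]]
[-0.0193, 0.0031, -0.0196] a [0.0006, -0.0856, 0.0011] rows 2.2
--
[-0.0145, 0.0, -0.0025] a [-0.0, -0.0333, 0.0] rows 0.8
--
```

Request:
{"method": "play_rows", "body": {"commands": [{"fingers": 1, "tx": -0.006, "ty": 0.001, "tz": -0.006, "ax": 0, "ay": -0.028, "az": 0}, {"fingers": 1, "tx": -0.012, "ty": 0.002, "tz": -0.012, "ax": 0, "ay": -0.056, "az": 0.001}, {"fingers": 1, "tx": -0.0193, "ty": 0.003, "tz": -0.0196, "ax": 0.0006, "ay": -0.0856, "az": 0.001}, {"fingers": 1, "tx": -0.0193, "ty": 0.003, "tz": -0.0196, "ax": 0.0006, "ay": -0.0856, "az": 0.001}, {"fingers": 1, "tx": -0.0193, "ty": 0.003, "tz": -0.0196, "ax": 0.0006, "ay": -0.0856, "az": 0.001}]}}

```text
time_s: 15.12
tcp_pos: [0.5567, 0.0366, 0.1541]
ee_rot: [[-0.422, -0.129, -0.897], [0.053, -0.992, 0.118], [-0.905, 0.002, 0.425]]
wrist_force: [-0.6, 0.5, -3.3]
gripper_width: 0.712
```

Request:
{"method": "play_rows", "body": {"commands": [{"fingers": 1, "tx": 0, "ty": 0, "tz": 0, "ax": 0, "ay": 0, "az": 0}, {"fingers": 1, "tx": 0, "ty": 0, "tz": 0, "ax": 0, "ay": 0, "az": 0}, {"fingers": 1, "tx": 0, "ty": 0, "tz": 0, "ax": 0, "ay": 0, "az": 0}, {"fingers": 1, "tx": 0, "ty": 0, "tz": 0, "ax": 0, "ay": 0, "az": 0}, {"fingers": 1, "tx": 0, "ty": 0, "tz": 0, "ax": 0, "ay": 0, "az": 0}]}}

```text
time_s: 15.53
tcp_pos: [0.5566, 0.0368, 0.1557]
ee_rot: [[-0.421, -0.128, -0.898], [0.053, -0.992, 0.116], [-0.905, 0.001, 0.425]]
wrist_force: [-0.5, -0.1, -1.9]
gripper_width: 0.71
```

Run:
```python
from h import *
s=r.sense();print(s["tcp_pos"],pose(40,.04,.097)[0],s["joints"].round(1),s["wrist_force"]);print(s["ee_rot"].round(3).tolist(),pose(40,0,0)[1].round(3).tolist())
plan([pose(47,.036,.10)])
p=viewer.capture("scene")
for n in("bar0_mid",):print([(np.round(d["uv"]).tolist(),round(d["score"],2),plane(p,d["uv"],.015).round(3).tolist()) for d in spotter.find_in(n,p)])
q=viewer.capture("side")
cv2.imwrite("pics/w5.png",np.hstack([cv2.resize(c["image"][y:y+200,300:500],(400,400)) for c,y in((p,90),(q,120))])[:,:,::-1])
```

```text
[0.55658864 0.03680669 0.1557292 ] [0.55923253 0.03672672 0.15666209] [ 15.3  32.1   3.8  -9.4 -85.2  70.1] [-0.47498702 -0.06866387 -1.8566171 ]
[[-0.421, -0.128, -0.898], [0.053, -0.992, 0.116], [-0.905, 0.001, 0.425]] [[-0.419, -0.129, -0.899], [0.054, -0.992, 0.117], [-0.906, -0.0, 0.423]]
[-0.0184, -0.0003, -0.0072] a [0.0001, -0.0382, -0.0004] rows 1.0
--
[]
```

Request:
{"method": "play_rows", "body": {"commands": [{"fingers": 1, "tx": -0.009, "ty": 0, "tz": -0.004, "ax": 0, "ay": -0.019, "az": 0}, {"fingers": 1, "tx": -0.0184, "ty": 0, "tz": -0.0072, "ax": 0, "ay": -0.0382, "az": 0}, {"fingers": 1, "tx": -0.0184, "ty": 0, "tz": -0.0072, "ax": 0, "ay": -0.0382, "az": 0}, {"fingers": 1, "tx": -0.0184, "ty": 0, "tz": -0.0072, "ax": 0, "ay": -0.0382, "az": 0}, {"fingers": 1, "tx": -0.0184, "ty": 0, "tz": -0.0072, "ax": 0, "ay": -0.0382, "az": 0}]}}

```text
time_s: 16.1
tcp_pos: [0.5673, 0.0353, 0.1649]
ee_rot: [[-0.526, -0.129, -0.84], [0.067, -0.992, 0.11], [-0.848, 0.002, 0.531]]
wrist_force: [-0.7, -0.1, -1.3]
gripper_width: 0.712
```

Request:
{"method": "play_rows", "body": {"commands": [{"fingers": 1, "tx": 0, "ty": 0, "tz": 0, "ax": 0, "ay": 0, "az": 0}, {"fingers": 1, "tx": 0, "ty": 0, "tz": 0, "ax": 0, "ay": 0, "az": 0}, {"fingers": 1, "tx": 0, "ty": 0, "tz": 0, "ax": 0, "ay": 0, "az": 0}, {"fingers": 1, "tx": 0, "ty": 0, "tz": 0, "ax": 0, "ay": 0, "az": 0}, {"fingers": 1, "tx": 0, "ty": 0, "tz": 0, "ax": 0, "ay": 0, "az": 0}]}}

```text
time_s: 16.52
tcp_pos: [0.5674, 0.0353, 0.1655]
ee_rot: [[-0.526, -0.128, -0.841], [0.067, -0.992, 0.109], [-0.848, 0.001, 0.531]]
wrist_force: [-0.5, -0.4, -1.9]
gripper_width: 0.709
```

Run:
```python
from h import *
s=r.sense();print(s["tcp_pos"],s["wrist_force"])
p=viewer.capture("scene");q=viewer.capture("side")
cv2.imwrite("pics/w5.png",np.hstack([cv2.resize(c["image"][y:y+200,300:500],(400,400)) for c,y in((p,90),(q,120))])[:,:,::-1])
```

```text
[0.56744014 0.03534821 0.16547694] [-0.54277556 -0.35399254 -1.86963831]
```

View pics/w5.png

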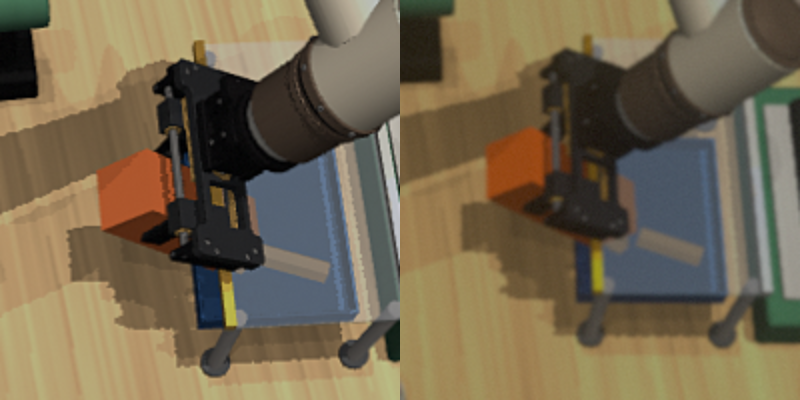

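Request:
{"method": "play_rows", "body": {"commands": [{"fingers": 1, "tx": 0.01, "ty": 0, "tz": 0.003, "ax": 0, "ay": 0.035, "az": 0}, {"fingers": 1, "tx": 0.01, "ty": 0, "tz": 0.003, "ax": 0, "ay": 0.035, "az": 0}, {"fingers": 1, "tx": 0, "ty": 0, "tz": 0, "ax": 0, "ay": 0, "az": 0}, {"fingers": 1, "tx": 0, "ty": 0, "tz": 0, "ax": 0, "ay": 0, "az": 0}, {"fingers": 1, "tx": 0, "ty": 0, "tz": 0, "ax": 0, "ay": 0, "az": 0}]}}

```text
time_s: 17.03
tcp_pos: [0.5683, 0.0352, 0.164]
ee_rot: [[-0.527, -0.129, -0.84], [0.067, -0.992, 0.11], [-0.847, 0.002, 0.532]]
wrist_force: [0.1, 0.4, -1.6]
gripper_width: 0.713
```

Run:
```python
from h import *
f=[]
p=viewer.capture("scene");q=viewer.capture("side")
for c in(p,q):
    print([(np.round(d["uv"]).tolist(),round(d["score"],2),plane(c,d["uv"],.015).round(3).tolist()) for n in("bar0_mid","bar1_mid") for d in spotter.find_in(n,c)])
    # pale (red>=blue) pixels within tray floor
    T=F+.085*XG;C=[T+a*.08*XG+b*.095*YG+.01*U for a,b in((-1,-1),(1,-1),(1,1),(-1,1))]
    m=np.zeros((480,640),np.uint8);cv2.fillPoly(m,[proj(c,C).astype(int)],1)
    I=c["image"].astype(int);m&=((I[...,0]>I[...,2]+5)&(I.sum(2)>300)).astype(np.uint8)
    N,l,st,ce=cv2.connectedComponentsWithStats(m)
    print([(st[i].tolist(),I[l==i].mean(0).round().tolist(),plane(c,ce[i],.015).round(3)[0,:2].tolist()) for i in range(1,N) if st[i,4]>15])
```

```text
[]
[([424, 188, 6, 20, 56], [134.0, 105.0, 88.0], [0.694, 0.059]), ([431, 204, 34, 27, 434], [132.0, 121.0, 108.0], [0.722, 0.002]), ([411, 231, 7, 18, 100], [181.0, 172.0, 73.0], [0.644, -0.031])]
[]
[([422, 226, 29, 26, 227], [115.0, 105.0, 92.0], [0.725, 0.003]), ([397, 246, 7, 20, 104], [145.0, 137.0, 51.0], [0.637, -0.026])]
```

Run:
```python
from h import *
s=r.sense();print(s["tcp_pos"])
plan([pose(20,.035,.097)])
```

```text
[0.5675582  0.035359   0.16598644]
[0.0593, -0.0005, 0.0249] a [0.0001, 0.1499, -0.0004] rows 3.8
--
```

Request:
{"method": "play_rows", "body": {"commands": [{"fingers": 1, "tx": 0.014, "ty": 0, "tz": 0.005, "ax": 0, "ay": 0.037, "az": 0}, {"fingers": 1, "tx": 0.029, "ty": 0, "tz": 0.011, "ax": 0, "ay": 0.075, "az": 0}, {"fingers": 1, "tx": 0.044, "ty": 0, "tz": 0.018, "ax": 0, "ay": 0.112, "az": 0}, {"fingers": 1, "tx": 0.0593, "ty": 0, "tz": 0.0249, "ax": 0, "ay": 0.15, "az": 0}, {"fingers": 1, "tx": 0.0593, "ty": 0, "tz": 0.0249, "ax": 0, "ay": 0.15, "az": 0}]}}

```text
time_s: 17.75
tcp_pos: [0.5162, 0.038, 0.1345]
ee_rot: [[-0.099, -0.128, -0.987], [0.007, -0.992, 0.128], [-0.995, 0.006, 0.099]]
wrist_force: [-3.5, 0.1, -3.4]
gripper_width: 0.713
```

Run:
```python
from h import *
s=r.sense();print(s["tcp_pos"],pose(20,.035,.097)[0])
p=viewer.capture("scene");q=viewer.capture("side")
fs=[]
for c in(p,q):
    print([(np.round(d["uv"]).tolist(),round(d["score"],2),plane(c,d["uv"],.015).round(3).tolist()) for n in("bar0_mid",) for d in spotter.find_in(n,c)])
    T=F+.085*XG;C=[T+a*.08*XG+b*.095*YG+.01*U for a,b in((-1,-1),(1,-1),(1,1),(-1,1))]
    m=np.zeros((480,640),np.uint8);cv2.fillPoly(m,[proj(c,C).astype(int)],1)
    I=c["image"].astype(int);m&=((I[...,0]>I[...,2]+5)&(I.sum(2)>280)).astype(np.uint8)
    N,l,st,ce=cv2.connectedComponentsWithStats(m)
    print([(st[i].tolist(),I[l==i].mean(0).round().tolist(),plane(c,ce[i],.015).round(3)[0,:2].tolist()) for i in range(1,N) if st[i,4]>15])
# compact map of the tray: classes from scene, rectified
T=F+.085*XG
for c in(p,q):
  I=c["image"].astype(int)
  for a in range(-80,85,8):
    row=""
    for b in range(95,-100,-6):
        u,v=proj(c,T+a/1000*XG+b/1000*YG+.012*U)[0].round().astype(int);R,G,B=I[v,u]
        row+= "D" if R+G+B<140 else "Y" if R>B+70 and G>B+60 else "o" if R>G+25 else "P" if R>B+5 else "."
    print(row)
  print()
```

```text
[0.51617864 0.03800399 0.13452618] [0.52854455 0.04071739 0.13812231]
[]
[([404, 167, 61, 82, 1365], [142.0, 130.0, 89.0], [0.683, 0.026]), ([394, 184, 6, 29, 95], [176.0, 100.0, 49.0], [0.628, 0.07])]
[]
[([395, 192, 57, 74, 858], [122.0, 114.0, 67.0], [0.681, 0.021])]
D..D...oooooooooooDDDDDD.DD..D...
DDDDDDDoooooooooooDDDDDDDD.....DD
DDDDDDDooooooooooooDDDDDDD.....D.
PYYYYYYYYYYYYYYYYYYYYYYYYYYYYYYYY
YYYYYYYYYYYYYYYYYYYYYYYYYYYYYYYYY
........oooooooooooPPPP..........
........oooooooooooPPPPPP........
..............PPPPPPPPPP.........
..............PPPPPPPPP..........
..................PPPPP..........
.................PPPPPP..........
................PPPPPPPP.........
................PPPPPPPP.........
....................PPPPP........
.....................PPPPP.......
.....................PPPPP.......
......................PPPP.......
......................PPPP.......
.......................P.........
.................................
.................................

.D...oooooooooooooDDDDDD........D
DDDDDooooooooooooDDDDD.D........D
YYYYYYYYYYYYYYYYYYYYYYYYYYYYYYYYP
YYYYYYYYYYYYYYYYYYYYYYYYYYYYYYYPP
......PooooooooooPPPPP..........P
......PooooooooooPPPPPP..........
.......PPooPPPPooPPPPPPPP........
..............PPPPPPPPPP.........
..............PPPPPPPPP..........
.................PPPPP...........
................PPPPPPP..........
...............PPPPPPPPP.........
................PPP.PPPP.........
....................PPPPP........
.....................PPPP........
.....................PPPP........
......................PPPP.......
......................PPPPP......
.......................P.........
.................................
.................................
```

Request:
{"method": "play_rows", "body": {"commands": [{"fingers": 1, "tx": 0, "ty": 0, "tz": 0, "ax": 0, "ay": 0, "az": 0}, {"fingers": 1, "tx": 0, "ty": 0, "tz": 0, "ax": 0, "ay": 0, "az": 0}, {"fingers": 1, "tx": 0, "ty": 0, "tz": 0, "ax": 0, "ay": 0, "az": 0}]}}

```text
time_s: 18.2
tcp_pos: [0.5296, 0.0404, 0.1375]
ee_rot: [[-0.087, -0.129, -0.988], [0.01, -0.992, 0.129], [-0.996, 0.001, 0.088]]
wrist_force: [-0.3, 0.6, -1.6]
gripper_width: 0.71
```

Run:
```python
from h import *
s=r.sense();print(s["tcp_pos"],pose(20,.035,.097)[0],s["wrist_force"])
p=viewer.capture("scene");q=viewer.capture("side")
cv2.imwrite("pics/w6.png",np.hstack([cv2.resize(c["image"][y:y+130,x:x+100],(400,520),interpolation=cv2.INTER_CUBIC) for c,x,y in((p,380,135),(q,370,165))])[:,:,::-1])
```

```text
[0.52964958 0.04040448 0.13748227] [0.52854455 0.04071739 0.13812231] [-0.33992079  0.55756122 -1.61176728]
```

View pics/w6.png

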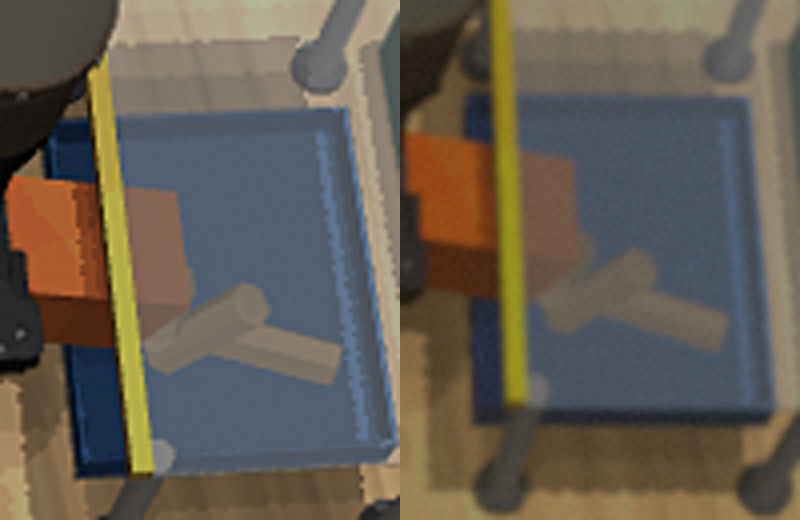

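Run:
```python
from h import *
plan([pose(7,.035,.105),pose(7,-.03,.105),pose(7,-.08,.15),pose(7,-.08,.15,-.2)])
```

```text
[0.0172, -0.0005, 0.0113] a [-0.0, 0.0726, -0.0004] rows 1.8
--
[-0.0226, -0.0, 0.0844] a [0.0, 0.0, 0.0] rows 1.6
--
[-0.0768, -0.0, 0.0566] a [0.0, 0.0, 0.0] rows 1.7
--
[-0.0, 0.2401, 0.0] a [0.0, 0.0, 0.0] rows 4.3
--
```

Request:
{"method": "play_rows", "body": {"commands": [{"fingers": 1, "tx": 0.006, "ty": 0, "tz": 0.004, "ax": 0, "ay": 0.024, "az": 0}, {"fingers": 1, "tx": 0.0115, "ty": 0, "tz": 0.0075, "ax": 0, "ay": 0.048, "az": 0}, {"fingers": 1, "tx": 0.0172, "ty": 0, "tz": 0.0113, "ax": 0, "ay": 0.0726, "az": 0}, {"fingers": 1, "tx": 0.0172, "ty": 0, "tz": 0.0113, "ax": 0, "ay": 0.0726, "az": 0}, {"fingers": 1, "tx": 0.0172, "ty": 0, "tz": 0.0113, "ax": 0, "ay": 0.0726, "az": 0}]}}

```text
time_s: 18.72
tcp_pos: [0.5174, 0.0411, 0.1249]
ee_rot: [[0.135, -0.128, -0.983], [-0.02, -0.992, 0.126], [-0.991, 0.003, -0.137]]
wrist_force: [0.4, 1.2, -1.4]
gripper_width: 0.713
```

Request:
{"method": "play_rows", "body": {"commands": [{"fingers": 1, "tx": -0.005, "ty": 0, "tz": 0.017, "ax": 0, "ay": 0, "az": 0}, {"fingers": 1, "tx": -0.009, "ty": 0, "tz": 0.034, "ax": 0, "ay": 0, "az": 0}, {"fingers": 1, "tx": -0.0135, "ty": 0, "tz": 0.051, "ax": 0, "ay": 0, "az": 0}, {"fingers": 1, "tx": -0.018, "ty": 0, "tz": 0.068, "ax": 0, "ay": 0, "az": 0}, {"fingers": 1, "tx": -0.0226, "ty": 0, "tz": 0.0844, "ax": 0, "ay": 0, "az": 0}]}}

```text
time_s: 19.13
tcp_pos: [0.456, 0.0507, 0.1343]
ee_rot: [[0.14, -0.129, -0.982], [-0.018, -0.992, 0.128], [-0.99, 0.0, -0.141]]
wrist_force: [0.0, -0.1, -2.1]
gripper_width: 0.709
```

```bash
cat > m.py <<'E'
from h import *
def show():
  s=r.sense();print(s["tcp_pos"],s["joints"].round(1),s["wrist_force"])
  p=viewer.capture("scene");q=viewer.capture("side");T=F+.085*XG
  for c in(p,q):
    I=c["image"].astype(int)
    for a in range(-86,85,6):
      row=""
      for b in range(98,-100,-4):
        u,v=proj(c,T+a/1000*XG+b/1000*YG+.015*U)[0].round().astype(int);R,G,B=I[v,u]
        row+= "D" if R+G+B<140 else "Y" if R>B+70 and G>B+60 else "o" if R>G+25 else "P" if R>B+5 else "."
      print(row)
    print()
  return p,q
E
python3 -c "
from m import *
show()"
```

```text
[0.45597969 0.05069508 0.13429831] [ 29.8   9.2 -39.1   8.4 -35.5  46.2] [ 0.03855714 -0.07315954 -2.05599617]
oPDDDDDDDDDDDPDDDDDDDDDDDDDDDDDDDDDDDDDDDDDDDDDDDD
DD..DDD...DDD...DDD..DDDD....D....DD..DDD..DDD...D
DDD..D.....D..D.D.D.D.DDDD...DDDDD.DDDD...DDDDD..D
DDD..D..D......DDDDDD.DD..DDDDDDDD.DDDDDDDDDDDD.DD
DDD.D.....D.....DDDDDDDDDDDDDDDDDDDDDPPPPPPPPDDDDD
YYYYYYYYYYYYYYYYYYYYYYYYYYYYYYYYYYYYYYYYYYYYYYYYYY
YYYYYYYYYYYYYYYYYYYYYYYYYYYYYYYYYYYYYYYYYYYYYYYYYY
...P..........P....P....PPPPPPPPPPPPPPPPPPPPP....P
........................PPPPPPPPPPPPPPPPP.........
.........................PPPPPPPP.................
..........................PPP.....................
............................................PPPPP.
.................................P..........PPPPP.
.............................PPPPPP.........PPPPP.
.............................PPPPPPP........PPPPP.
..............................PPPPPP........PPPPP.
..............................PPPPPPP.......PPPPP.
...............................PPPPPP.......PPPPP.
...............................PPPPPPP.....PPPPPP.
....................
[... 1269 characters left out ...]
................PPPPPPP........PPPPP.
..............................PPPPPP........PPPPP.
...............................PPPPPP.......PPPPP.
...............................PPPPPPP......PPPPP.
................................PPPPPP......PPPPP.
.................................PPPPPP.....PPPPP.
.................................PPPPPP.....PPPPP.
.................................PPPPPP.....PPPPP.
..................................PPPPPP....PPPPP.
..................................PPPPPP..........
..................................................
..................................................
..................................................
..................................................
```

Run:
```python
from h import *
R=tool(-25,75.3)
plan([pose(7,-.08,.15),pose(7,-.08,.15,-.2),((.4707,-.2538,.157),R),((.4707,-.2538,.043),R)])
```

```text
[-0.0753, 0.0, 0.0562] a [0.0002, -0.0003, -0.0001] rows 1.7
--
[-0.0, 0.2401, 0.0] a [0.0, 0.0, 0.0] rows 4.3
--
[0.0554, 0.1593, -0.133] a [0.0959, 0.0369, 0.0193] rows 3.9
--
[0.147, 0.0, 0.0386] a [0.0, 0.0, 0.0] rows 2.7
--
```

Request:
{"method": "play_rows", "body": {"commands": [{"fingers": 1, "tx": -0.025, "ty": 0, "tz": 0.019, "ax": 0, "ay": 0, "az": 0}, {"fingers": 1, "tx": -0.05, "ty": 0, "tz": 0.037, "ax": 0, "ay": 0, "az": 0}, {"fingers": 1, "tx": -0.0753, "ty": 0, "tz": 0.0562, "ax": 0, "ay": 0, "az": 0}, {"fingers": 1, "tx": -0.0753, "ty": 0, "tz": 0.0562, "ax": 0, "ay": 0, "az": 0}]}}

```text
time_s: 19.57
tcp_pos: [0.4065, 0.0576, 0.187]
ee_rot: [[0.144, -0.127, -0.981], [-0.015, -0.992, 0.127], [-0.989, -0.003, -0.145]]
wrist_force: [-0.2, 0.7, -1.3]
gripper_width: 0.712
```

Request:
{"method": "play_rows", "body": {"commands": [{"fingers": 1, "tx": 0, "ty": 0.048, "tz": 0, "ax": 0, "ay": 0, "az": 0}, {"fingers": 1, "tx": 0, "ty": 0.096, "tz": 0, "ax": 0, "ay": 0, "az": 0}, {"fingers": 1, "tx": 0, "ty": 0.144, "tz": 0, "ax": 0, "ay": 0, "az": 0}, {"fingers": 1, "tx": 0, "ty": 0.192, "tz": 0, "ax": 0, "ay": 0, "az": 0}, {"fingers": 1, "tx": 0, "ty": 0.24, "tz": 0, "ax": 0, "ay": 0, "az": 0}]}}

```text
time_s: 19.98
tcp_pos: [0.3836, -0.1237, 0.1844]
ee_rot: [[0.14, -0.127, -0.982], [-0.019, -0.992, 0.126], [-0.99, 0.001, -0.141]]
wrist_force: [0.9, 0.3, -1.3]
gripper_width: 0.711
```

Request:
{"method": "play_rows", "body": {"commands": [{"fingers": 1, "tx": 0.014, "ty": 0.04, "tz": -0.033, "ax": 0.024, "ay": 0.009, "az": 0.005}, {"fingers": 1, "tx": 0.028, "ty": 0.08, "tz": -0.066, "ax": 0.048, "ay": 0.018, "az": 0.01}, {"fingers": 1, "tx": 0.042, "ty": 0.12, "tz": -0.1, "ax": 0.072, "ay": 0.028, "az": 0.015}, {"fingers": 1, "tx": 0.0554, "ty": 0.1593, "tz": -0.133, "ax": 0.0959, "ay": 0.0369, "az": 0.0193}, {"fingers": 1, "tx": 0.0554, "ty": 0.1593, "tz": -0.133, "ax": 0.0959, "ay": 0.0369, "az": 0.0193}]}}

```text
time_s: 20.4
tcp_pos: [0.4746, -0.259, 0.1548]
ee_rot: [[0.23, -0.428, -0.874], [-0.111, -0.904, 0.413], [-0.967, 0.002, -0.255]]
wrist_force: [0.1, -0.0, -1.8]
gripper_width: 0.71
```

Request:
{"method": "play_rows", "body": {"commands": [{"fingers": 1, "tx": 0, "ty": 0, "tz": 0, "ax": 0, "ay": 0, "az": 0}, {"fingers": 1, "tx": 0, "ty": 0, "tz": 0, "ax": 0, "ay": 0, "az": 0}, {"fingers": 1, "tx": 0, "ty": 0, "tz": 0, "ax": 0, "ay": 0, "az": 0}]}}

```text
time_s: 20.65
tcp_pos: [0.4707, -0.254, 0.1566]
ee_rot: [[0.23, -0.422, -0.877], [-0.108, -0.907, 0.407], [-0.967, 0.001, -0.254]]
wrist_force: [0.4, -1.0, -2.7]
gripper_width: 0.71
```

Run:
```python
from h import *
s=r.sense();print(s["joints"].round(1))
R=tool(-25,75.3)
plan([((.4707,-.2538,.08),R),((.4707,-.2538,.042),R)])
```

```text
[ -8.8  11.9 -32.3   7.8 -31.8  67.7]
[0.0988, -0.0003, 0.0261] a [0.0004, -0.0001, -0.0003] rows 1.8
--
[0.049, 0.0, 0.0129] a [0.0, 0.0, 0.0] rows 0.9
--
```

Request:
{"method": "play_rows", "body": {"commands": [{"fingers": 1, "tx": 0.033, "ty": 0, "tz": 0.009, "ax": 0, "ay": 0, "az": 0}, {"fingers": 1, "tx": 0.066, "ty": 0, "tz": 0.017, "ax": 0, "ay": 0, "az": 0}, {"fingers": 1, "tx": 0.0988, "ty": 0, "tz": 0.026, "ax": 0, "ay": 0, "az": 0}, {"fingers": 1, "tx": 0.0988, "ty": 0, "tz": 0.026, "ax": 0, "ay": 0, "az": 0}]}}

```text
time_s: 20.98
tcp_pos: [0.4667, -0.2528, 0.076]
ee_rot: [[0.221, -0.421, -0.88], [-0.107, -0.907, 0.408], [-0.97, 0.004, -0.245]]
wrist_force: [-1.0, 0.3, -1.9]
gripper_width: 0.712
```

Request:
{"method": "play_rows", "body": {"commands": [{"fingers": 1, "tx": 0.016, "ty": 0, "tz": 0.004, "ax": 0, "ay": 0, "az": 0}, {"fingers": 1, "tx": 0.033, "ty": 0, "tz": 0.009, "ax": 0, "ay": 0, "az": 0}, {"fingers": 1, "tx": 0.049, "ty": 0, "tz": 0.0129, "ax": 0, "ay": 0, "az": 0}, {"fingers": 1, "tx": 0.049, "ty": 0, "tz": 0.0129, "ax": 0, "ay": 0, "az": 0}, {"fingers": 1, "tx": 0.049, "ty": 0, "tz": 0.0129, "ax": 0, "ay": 0, "az": 0}]}}

```text
time_s: 21.4
tcp_pos: [0.4706, -0.2542, 0.043]
ee_rot: [[0.23, -0.421, -0.877], [-0.109, -0.907, 0.407], [-0.967, 0.002, -0.255]]
wrist_force: [-0.2, -0.9, -2.0]
gripper_width: 0.708
```

Request:
{"method": "play_rows", "body": {"commands": [{"fingers": -1, "tx": 0, "ty": 0, "tz": 0, "ax": 0, "ay": 0, "az": 0}, {"fingers": -1, "tx": 0, "ty": 0, "tz": 0, "ax": 0, "ay": 0, "az": 0}, {"fingers": -1, "tx": 0, "ty": 0, "tz": 0, "ax": 0, "ay": 0, "az": 0}, {"fingers": -1, "tx": 0, "ty": 0, "tz": 0, "ax": 0, "ay": 0, "az": 0}, {"fingers": -1, "tx": 0, "ty": 0, "tz": 0, "ax": 0, "ay": 0, "az": 0}]}}

```text
time_s: 21.82
tcp_pos: [0.471, -0.2544, 0.0427]
ee_rot: [[0.232, -0.422, -0.876], [-0.109, -0.907, 0.408], [-0.967, 0.001, -0.256]]
wrist_force: [-0.6, 0.8, -0.9]
gripper_width: 0.97
```

Request:
{"method": "play_rows", "body": {"commands": [{"fingers": -1, "tx": -0.04, "ty": 0, "tz": 0, "ax": 0, "ay": 0, "az": 0}, {"fingers": -1, "tx": -0.08, "ty": 0, "tz": 0, "ax": 0, "ay": 0, "az": 0}, {"fingers": -1, "tx": -0.13, "ty": 0, "tz": 0, "ax": 0, "ay": 0, "az": 0}, {"fingers": -1, "tx": -0.18, "ty": 0, "tz": 0, "ax": 0, "ay": 0, "az": 0}, {"fingers": -1, "tx": -0.18, "ty": 0, "tz": 0, "ax": 0, "ay": 0, "az": 0}]}}

```text
time_s: 22.23
tcp_pos: [0.4428, -0.2399, 0.1805]
ee_rot: [[0.245, -0.421, -0.874], [-0.111, -0.907, 0.406], [-0.963, -0.002, -0.269]]
wrist_force: [0.3, -0.4, 0.3]
gripper_width: 1.003
```

Request:
{"method": "play_rows", "body": {"commands": [{"fingers": -1, "tx": -0.1, "ty": 0, "tz": 0, "ax": 0, "ay": 0, "az": 0}, {"fingers": -1, "tx": -0.1, "ty": 0, "tz": 0, "ax": 0, "ay": 0, "az": 0}, {"fingers": -1, "tx": -0.1, "ty": 0, "tz": 0, "ax": 0, "ay": 0, "az": 0}, {"fingers": -1, "tx": -0.1, "ty": 0, "tz": 0, "ax": 0, "ay": 0, "az": 0}]}}

```text
time_s: 22.57
tcp_pos: [0.4229, -0.2314, 0.2473]
ee_rot: [[0.236, -0.422, -0.875], [-0.109, -0.907, 0.408], [-0.966, -0.001, -0.26]]
wrist_force: [-0.7, 0.3, -0.4]
gripper_width: 1.0
```

Run:
```python
from m import *
p,q=show()
for c in(p,q):
  for k,z in(("tub",.062),("wax",.05),("tape",.05),("drill",.1)):
    print(k,[(round(d["score"],2),plane(c,d["uv"],z).round(3)[0,:2].tolist()) for d in spotter.find_in(k,c)])
b=cv2.imread("pics/scene0.png")[:,:,::-1].astype(int)
# change since start around bystanders/guard posts
for n,x in(("wax",(.366,-.152,.05)),("tape",(.374,.061,.05)),("drill",(.442,.284,.1)),("guard",(.71,.037,.167))):
    u,v=proj(p,x)[0].astype(int);w=18;print(n,np.abs(p["image"].astype(int)-b)[v-w:v+w,u-w:u+w].mean().round(1))
s=r.sense();w=viewer.capture("wrist");d=spotter.silhouettes("tub",w)
h=np.array([.906,-.423,0]);l=np.array([.423,.906,0]);M=np.array([.4707,-.2538,.062])+.1355*h
C=[M-l*.031,M+l*.031,M+l*.031-.18*h,M-l*.031-.18*h];m=np.zeros((480,640),np.uint8);cv2.fillPoly(m,[proj(w,C,s).astype(int)],1)
for e in d:print("iou w/ lying tub",round((e["region"]&(m>0)).sum()/max(1,(e["region"]|(m>0)).sum()),2),e["score"])
```

```text
[ 0.42292287 -0.23140858  0.24730264] [ -6.5   0.4 -30.5   6.6 -45.   67.4] [-0.70075362  0.33520468 -0.35023281]
oPDDDDDDDDDDDPDDDDDPDDDDDDDDDD.DDDDDDDDDDDDDDDDDDD
DD..DDD...DDD...DDD..DDDD........DDD....D...DD...D
DDD......................D.....DD...D.D....D....DD
DDD................D..D.....D.......D..DDDDD....DD
DDD.......D.....DD.DD.D.D.DD.D.DDD..DPPPPPPPP...D.
YYYYYYYYYYYYYYYYYYYYYYYYYYYYYYYYYYYYYYYYYYYYYYYYYY
YYYYYYYYYYYYYYYYYYYYYYYYYYYYYYYYYYYYYYYYYYYYYYYYYY
...P..........P....P....PPPPPPPPPPPPPPPPPPPPP....P
........................PPPPPPPPPPPPPPPPP.........
.........................PPPPPPPP.................
..........................PPP.....................
............................................PPPPP.
.................................P..........PPPPP.
.............................PPPPPP.........PPPPP.
.............................PPPPPPP........PPPPP.
..............................PPPPPP........PPPPP.
..............................PPPPPPP.......PPPPP.
...............................PPPPPP.......PPPPP.
...............................PPPPPPP.....PPPPPP.
.................
[... 1659 characters left out ...]
.PPPPP.
..................................PPPPPP....PPPPP.
..................................PPPPPP..........
..................................................
..................................................
..................................................
..................................................

tub [(0.64, [0.203, -0.337]), (0.55, [0.306, -0.277])]
wax []
tape [(0.39, [0.792, 0.04])]
drill [(0.9, [0.459, 0.301])]
tub [(0.71, [0.513, -0.279]), (0.6, [0.307, -0.271]), (0.56, [0.208, -0.337])]
wax []
tape [(0.45, [0.394, 0.04])]
drill [(0.61, [0.449, 0.297])]
wax 53.0
tape 46.0
drill 15.9
guard 8.5
iou w/ lying tub 0.96 0.95
iou w/ lying tub 0.0 0.81
iou w/ lying tub 0.0 0.48
```

Request:
{"method": "play_rows", "body": {"commands": [{"fingers": -1, "tx": -0.1, "ty": 0.08, "tz": 0, "ax": 0, "ay": 0, "az": 0}, {"fingers": -1, "tx": -0.15, "ty": 0.2, "tz": 0, "ax": 0, "ay": 0, "az": 0}, {"fingers": -1, "tx": -0.15, "ty": 0.2, "tz": 0, "ax": 0, "ay": 0, "az": 0}, {"fingers": -1, "tx": -0.15, "ty": 0.2, "tz": 0, "ax": 0, "ay": 0, "az": 0}, {"fingers": -1, "tx": -0.15, "ty": 0.2, "tz": 0, "ax": 0, "ay": 0, "az": 0}]}}

```text
time_s: 23.58
tcp_pos: [0.332, -0.3577, 0.3575]
ee_rot: [[0.233, -0.424, -0.875], [-0.112, -0.906, 0.408], [-0.966, 0.003, -0.259]]
wrist_force: [1.1, -0.5, 0.4]
gripper_width: 1.003
```

Run:
```python
from h import *
print(r.sense()["tcp_pos"])
for n in("scene","side"):
  c=viewer.capture(n);b=cv2.imread(f"pics/{n}0.png")[:,:,::-1].copy()
  for k,z in(("wax",.05),("tape",.05),("drill",.1)):
    print(n,k,[(round(d["score"],2),plane(c,d["uv"],z).round(3)[0,:2].tolist()) for d in spotter.find_in(k,c)])
  # colour centroids, before/after
  for k,lo,hi,box in(("red",(170,130,90),(180,255,255),(250,270,320,345)),("yellow",(22,130,80),(34,255,255),(255,190,310,260)),("green",(40,50,30),(90,255,255),(260,65,340,145)),("guardyellow",(22,120,90),(35,255,255),(380,100,425,280))):
    o=[]
    for I in(b,c["image"]):
      m=cv2.inRange(cv2.cvtColor(I,cv2.COLOR_RGB2HSV),lo,hi)[box[1]:box[3],box[0]:box[2]];ys,xs=np.where(m>0);o.append((len(xs),round(xs.mean(),1) if len(xs) else 0,round(ys.mean(),1) if len(xs) else 0))
    print(n,k,o)
```

```text
[ 0.33201957 -0.35770197  0.35746211]
scene wax [(0.64, [0.361, -0.144])]
scene tape []
scene drill [(0.66, [0.447, 0.289])]
scene red [(2, np.float64(39.0), np.float64(26.5)), (6, np.float64(42.0), np.float64(26.2))]
scene yellow [(568, np.float64(28.0), np.float64(24.6)), (35, np.float64(38.8), np.float64(38.5))]
scene green [(1330, np.float64(39.4), np.float64(25.4)), (1351, np.float64(39.4), np.float64(25.6))]
scene guardyellow [(758, np.float64(27.3), np.float64(82.2)), (771, np.float64(27.3), np.float64(82.8))]
side wax [(0.87, [0.371, -0.144])]
side tape [(0.98, [0.384, 0.056])]
side drill [(0.61, [0.44, 0.284])]
side red [(0, 0, 0), (0, 0, 0)]
side yellow [(619, np.float64(27.6), np.float64(39.0)), (518, np.float64(28.7), np.float64(39.7))]
side green [(997, np.float64(44.4), np.float64(49.6)), (997, np.float64(44.2), np.float64(49.6))]
side guardyellow [(675, np.float64(15.8), np.float64(100.2)), (699, np.float64(15.8), np.float64(101.1))]
```

```bash
python3 -c "
from station import job
print(job.finish_job())"
```

```text
the job is handed in; nothing more can be done
None
```

The three hex bars are in the blue tray. The empty tub lies on its side on the open bench, roughly 0.1 m or more clear of tray and guard. I handed the job in at about 24 s.

I picked the tub holding the bars, the farthest of the four at 0.55 m from the base. I gripped it by its upper sides, laid it flat and gripped it again near the floor end. Then I slid its mouth under the yellow edge and tipped it to about 47°. The gripper never went near the bars.

**What the last checks showed:**
- **Bars:** both cameras show three separate bar shapes inside the tray. The weight on the wrist also fell by about the weight of the bars.
- **Tub:** it lies where I planned (overlap of 0.96 with the planned outline).
- **Guard edge and drill:** unchanged in both pictures to within a pixel.

**Less certain:**
- **Tape and wax:** the arm partly hid them in the last pictures. The tape was clear only in the side view, about 1 px off with part of it hidden. The wax was found 5 to 10 mm from its first reading in both views. I put that down to the arm hiding part of it and did not check further.
- **Force spike:** early in the carry, near a wrist joint limit, the wrist force briefly reached about 45 N. I think this was the arm's own jerk, since the pictures showed nothing bumped.
- **Bar detector:** the trained network never found the bars in the tray, so the count rests on picture colours and the weight.

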